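# Hold the angle gauge on its mark on a humped joist offcut

## Robot

A 6-joint arm with a two-finger parallel gripper is mounted at the origin on a cart in front of the work surface, level with it; the furniture and walls round the work are solid. World frame = base frame: x ahead of the robot, y to its left, z up, the work surface at z = 0. Lengths are in m, angles in rad, forces in N, time in s.
With the tool pointing down it reaches from about 0.375 to 0.975 m from the base axis. Payload 3.8 kg.
Tool frame: the origin (TCP) lies at the very end of the fingers, on their centre line; the grasp point (between the pads) lies 19 mm behind it; z points along the fingers, y is the line along which they close (so a half turn about z gives the same grasp; the last joint's range is limited). The gripper opens to 85 mm and grips with 20 to 120 N. Pads are 22 mm wide; open, the fingers measure 114 mm over their backs; the gripper's body (76 mm by 85 mm) begins 54 mm behind the grasp point. The pads swing forward as they close: fully open they stand 13 mm farther back than shut.
Start: joints at [-1.363, 0.264, 1.604, -0, 1.274, -0.037], TCP at [0.164, -0.655, 0.231] pointing down, gripper open.
Joint ranges: [-2.63, 2.63], [-0.94, 2.18], [0.31, 2.57], [-1.31, 4.45], [0, 2.66], [-2.55, 2.55]. Speed limits (rad/s): [2.57, 2.57, 3.14, 3.14, 3.14, 3.14].

## Interface

Orientations are given as a rotation vector (axis times angle).
In Python, from workcell import monitor, viewer, workorder gives the robot as it stands.
- The arm moves only by the tool jog_arm, never from a script. Its argument "commands" is a list of rows, each an object with "travel": the shift along the tool's x, y, z in mm, a list of three; "rot": the turn, a rotation vector about the tool's x, y, z in degrees, a list of three; "claw": the closure in counts, from 0 (fully open) to 255 (shut). A call has exactly 5 rows; each row shifts and turns the commanded pose from where the row before left it, along the tool's axes as they then stand; what a row does not reach is not made up. A row lasts 1/10 s, in which the tool goes at most 50 mm and 8.59 degrees, less where a joint would pass 70% of its speed; a pose out of reach is approached as far as the arm can. A call is refused whole if a number of a shift passes 50 or a number of a turn 8.59, either way. A call with a gripper value outside its range is refused whole. The fingers move at their own pace and stop on an object; "force" is the grip in N (left out, the last holds). Time passes only in rows, so rows that do not move let the fingers close, or fill a call up. It gives the time, the measured TCP pose, the force, the opening and the grip force at its end, in the units of the state.
- monitor.read_state(): the state, without advancing time (a new reading comes with each control period).
- viewer.read_camera(name): name is "side" or "top"; returns a dict with "color" (384x512x3 uint8, blue, green, red), "camera_matrix" (3x3 intrinsics, pixels), "R" (3x3) and "t" (3): a world point X has camera coordinates R X + t. Camera axes: x right, y down, z forward; pixel columns grow to the right and rows downward; lengths in m; the calibration is good to about 2 mm. A picture is of the moment at which its call begins. There is no depth.
- workorder.finish_job(): hands the job in; it is judged then, once.
The state is a dict: "time": time; "q": joint angles; "joint_vel": joint speeds; "joint_torque": joint torques, N m; "tool_pos": TCP position; "tcp_rot": TCP orientation; "wrist_force": force on the tool from outside, world axes, zero at the start; "torque": the same for the moment, N m; "width": opening from 0.0 (shut) to 1.0 (fully open); "grip_force": force on a finger pad.
Only numpy, scipy, OpenCV 4.12 (cv2) and the standard library are available. Lean on these libraries where they do the work, as an engineer would, in place of code of your own. Each camera call takes 0.05 s, during which the arm holds its last target. There are 200 camera calls.

## Task

Clear the timber first: stand the twist drill that lies across the joist offcut upright in the empty grey tin, either end up. Then pick the dial angle gauge up by its rubber grip, set the middle of its base on the timber's proud knot with the base running along the timber, and rock it there until the swinging needle settles on the red mark. Finish while still holding the gauge like that, bearing lightly on the knot, so that I can cut a packer to the gap; leave the other things on the bench alone.

Things in the scene. Friction and masses are not known exactly. Their poses are not given: they have to be found in the camera images.
- timber: Rough joist offcut of pale wood, 45 (x) x 230 (y) x 70 mm high, fixed to the bench by small steel cleats (16 mm long) at both ends. Origin: centre of its underside, on the bench (z = 0). Its y axis runs along the timber, its x axis across it. It stays put; it lies roughly left to right before the robot.
- knot: Proud knot: a darker rounded hump right across the middle of the timber's top, part of a cylinder of radius 42 mm and 41 mm long whose axis runs along the timber's x. It stands 13 mm above the flat top, which slopes up a little to meet it within 40 mm of its middle. Fixed to the timber. Origin on the cylinder's axis, 42 mm below the crest.
- knot_top (a point): Crest of the knot at mid-width, 83 mm above the bench; axes as the timber's.
- drill_bit: The twist drill as a whole: dark steel, 150 mm long, 12 mm thick (10 to 11 mm between the fingers), 40 g. At first it lies flat across the timber's top, 50 to 64 mm from the knot's middle, and sticks out about 50 mm over either side. Origin on its underside, half-way along; y axis along it.
- drill_mid (a point): Centre of the twist drill, half-way along and half-way up; y axis along the drill, z up as it lies.
- tin_floor (a point): Centre of the inner floor (4 mm above the bench) of the grey steel tin that serves as tool cup. The tin is open at the top, round, 62 mm across, clear bore 44 mm at its narrowest, 88 mm high, and fixed to the bench. Nothing else is in it. The drill stood in it leans against the rim at up to about 27 degrees, which is upright enough.
- tin_mouth (a point): Centre of that tin's mouth, 88 mm above the bench.
- gauge: The angle gauge as a whole: an orange upright case 24 mm thick (x), 94 mm wide (y), with a white round dial on its -x face, on a flat aluminium base 36 (x) x 110 (y) x 14 mm, and a black rubber grip on top. 154 mm high in all, 340 g. It stands upright on the bench at first, dial roughly towards the robot. Origin: centre of the base's underside.
- gauge_base (a point): Centre of the underside of the gauge's base: x axis square to the dial (the dial faces -x), y along the base, z up through the grip.
- gauge_grip (a point): Middle of the gauge's rubber grip, 135 mm above the underside of the base: the grip is 24 mm thick (x), 54 mm wide (y) and reaches from 106 to 154 mm above the underside. The dial's ring stands about 6 mm proud of the case's front and reaches up to 107 mm.
- needle (a joint): Angle of the weighted needle against the gauge (rad), 0 when it points to the top of the dial, positive clockwise as seen looking at the dial. The needle swings freely about the dial's centre and always seeks the upright, with its tip above; after a disturbance it settles in about a second. Rocking the gauge anticlockwise, as seen looking at the dial, by an angle makes it read plus that angle.
- needle_tip (a point): Tip of the black needle, 36 mm from the dial's centre; z axis along the needle.
- set_mark (a joint): Angle of the red mark against the gauge (rad), 0 at the top of the dial, positive clockwise as seen looking at the dial. The mark sits on a stiff ring and stays where it was set.
- mark_tip (a point): Inner part of the red mark (4 mm wide, 10 mm long), 34 mm from the dial's centre; z axis outwards through the mark.
- oil_can: Red oil can, 76 x 90 x 152 mm, a bystander at the back on the right. Origin: centre of its underside.
- measure: Black and yellow tape measure, 36 x 79 x 66 mm, a bystander near the bench's front edge. Origin: centre of its underside.

How it is judged:
On the way, in this order (a step that is already met when the one before it is completed fails the run):
1. the twist drill stands in the tin and is let go (horizontal distance between drill_mid and tin_floor below 0.03 m and height (world z) of drill_mid between 0.055 and 0.085 m and angle between the y axis of drill_mid and the z axis of tin_floor, either way round below 0.6 rad and contact force between the fingers and drill_bit below 0.1 N), for 0.3 s.
2. the gauge has been picked up (height (world z) of gauge_base above 0.03 m and contact force between the fingers and gauge above 2 N), for 0.2 s.
At the end, for the whole second after the job is handed in: Drill let go in the tin: centre within 30 mm of its axis, 55-85 mm high, tilt < 0.6 rad. Gauge gripped, bearing on the knot with 0.5-20 N; crest within 25 mm along and 15 mm across from the base's middle, base within 0.25 rad of the timber. Needle within 0.04 rad of the mark, at rest (all of step 1 and contact force between gauge and knot between 0.5 and 20 N and contact force between the fingers and gauge above 2 N and y of knot_top in the frame of gauge_base between -0.025 and 0.025 m and x of knot_top in the frame of gauge_base between -0.015 and 0.015 m and angle between the y axis of gauge_base and the y axis of timber, either way round below 0.25 rad and height (world z) of gauge_base above 0.075 m and angle between the z axis of needle_tip and the z axis of mark_tip, either way round below 0.04 rad and velocity of joint needle between -0.1 and 0.1 rad/s); the arm keeps its last pose, push and grip.
It fails at once if the oil can or the tape measure is shifted by more than 30 mm (distance of any of oil_can, measure from where it was at the start of the episode above 0.03 m).
It also fails if it takes over 58 s, if anything falls off the work surface, if the arm or the gripper's body presses on something with over 40 N, if the wrist force passes 120 N, or if a joint passes its speed limit or range.

## Working session

There is one attempt and no reset: what is moved stays moved. The work goes in short steps, Python scripts to look and compute and a tool call to move; the robot and the scene stay as the last step left them, time stands still between calls to the robot, and variables do not carry over. Pictures are saved under pics/ and viewed, at most 10 in all, crops included, and the job is handed in when it is done.

Besides the shell and the picture viewer there is one more tool, called as name(argument=value, ...) on one line, values as JSON. jog_arm: Moves the arm, as the interface text tells. Its arguments: {"type":"object","properties":{"commands":{"type":"array","items":{"type":"object","properties":{"travel":{"type":"array","items":{"type":"number"}},"rot":{"type":"array","items":{"type":"number"}},"claw":{"type":"number"}}}},"force":{"type":"number"}},"required":["commands"]}

```bash
mkdir -p pics
cat > h.py <<'E'
import numpy as np, cv2
from scipy.spatial.transform import Rotation as Ro
from workcell import monitor, viewer, workorder
def cam(n):
    c=viewer.read_camera(n); return c
def ray(c,uv):
    K=np.array(c["camera_matrix"]);R=np.array(c["R"]);t=np.array(c["t"])
    d=R.T@np.linalg.solve(K,[uv[0],uv[1],1.]); return -R.T@t,d
def onz(c,uv,z):
    o,d=ray(c,uv); return o+d*(z-o[2])/d[2]
def tri(c1,u1,c2,u2):
    o1,d1=ray(c1,u1);o2,d2=ray(c2,u2)
    s=np.linalg.lstsq(np.c_[d1,-d2],o2-o1,rcond=None)[0]
    a=o1+s[0]*d1;b=o2+s[1]*d2; return (a+b)/2,np.linalg.norm(a-b)
def proj(c,X):
    p=np.array(c["camera_matrix"])@(np.array(c["R"])@np.array(X)+np.array(c["t"]));return p[:2]/p[2]
E
python3 - <<'E'
from h import *
import pickle
d={n:cam(n) for n in("side","top")}
pickle.dump(d,open("c0.pkl","wb"))
for n in d:
    cv2.imwrite(f"pics/{n}0.png",cv2.resize(d[n]["color"],None,fx=1.5,fy=1.5,interpolation=2)); c=d[n]; print(n,ray(c,(256,192)),c["camera_matrix"])
print(monitor.read_state())
E
```

```text
side (array([0.43668891, 0.85123994, 0.83911257]), array([ 0.0512098 , -0.75415326, -0.65474153])) [[452.7365706    0.         257.7267446 ]
 [  0.         452.7365706  189.08322222]
 [  0.           0.           1.        ]]
top (array([0.40662343, 0.00843204, 1.02320436]), array([ 0.08415888, -0.02336523, -0.99649072])) [[359.6792368    0.         254.40739787]
 [  0.         359.6792368  183.16914803]
 [  0.           0.           1.        ]]
{'time': 0.1, 'q': array([-1.36291245e+00,  2.64675500e-01,  1.60527927e+00, -9.84865412e-06,
        1.27369996e+00, -3.69074812e-02]), 'joint_vel': array([-0.00118501, -0.00118729, -0.00212505,  0.00175635,  0.00136823,
       -0.00079387]), 'joint_torque': array([ 1.35420628e-04, -5.16706181e+01, -3.68590593e+01, -3.58013779e-05,
        6.35395671e-03,  2.01610214e-05]), 'tool_pos': array([ 0.16343848, -0.65421302,  0.2300655 ]), 'tcp_rot': array([-3.11605144e+00, -3.83311793e-01,  2.91110723e-04]), 'wrist_force': array([0.34849876, 0.28896126, 0.6760005 ]), 'torque': array([-0.0453556 , -0.00514353, -0.04563787]), 'grip_force': 0.0, 'width': 1.0020623317659911}
```

View pics/side0.png

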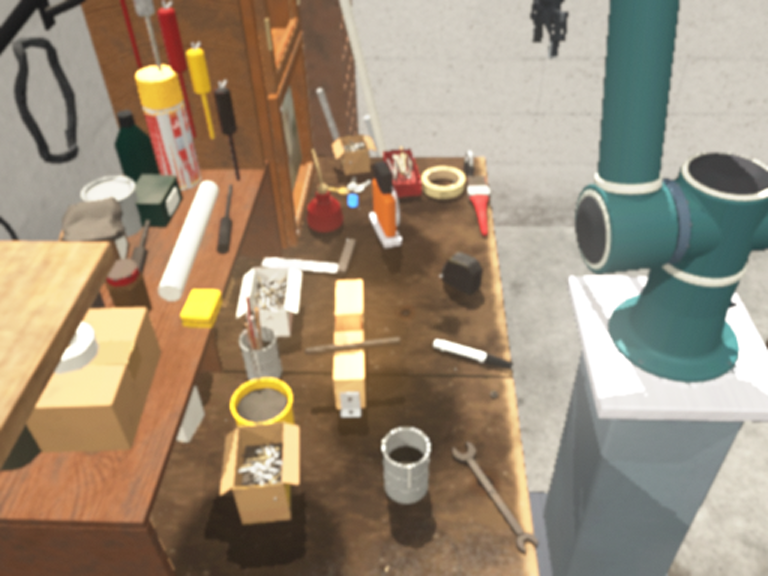

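View pics/top0.png

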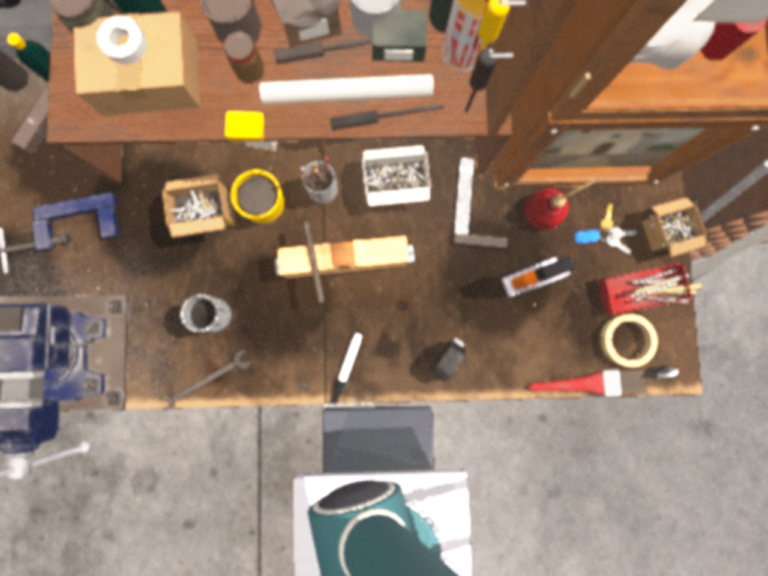

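Side and top views: the empty tin is at side (405,465) and top (205,313). The knot is at top (343,255). The drill runs from top (308,224) to (322,300). The gauge is at top (537,277) and side (385,205). (Pixels are ×1.5.) I'll look at enlarged crops for accurate picks.

Run:
```python
from h import *
import pickle
d=pickle.load(open("c0.pkl","rb"))
s,t=d["side"]["color"],d["top"]["color"]
def z(im,x,y,w,h,f): return cv2.resize(im[y:y+h,x:x+w],None,fx=f,fy=f,interpolation=cv2.INTER_CUBIC)
# 4 tiles of 400x300
A=z(s,195,180,100,75,4);B=z(s,230,95,100,75,4);C=z(t,180,140,100,75,4);D=z(t,310,120,100,75,4)
cv2.imwrite("pics/tiles.png",np.vstack([np.hstack([A,B]),np.hstack([C,D])]))
st=monitor.read_state();q=st["q"]
R=Ro.from_euler("Z",q[0])*Ro.from_euler("Y",q[1]+q[2])*Ro.from_euler("Z",q[3])*Ro.from_euler("Y",q[4])*Ro.from_euler("Z",q[5])
print(R.as_rotvec(),Ro.from_rotvec(st["tcp_rot"]).as_matrix())
```

```text
[-1.93262784e+00 -2.47479368e+00 -2.07410249e-03] [[ 9.70187225e-01  2.42356267e-01 -4.34804754e-04]
 [ 2.42356648e-01 -9.70185133e-01  2.01573019e-03]
 [ 6.66837363e-05 -2.06101350e-03 -9.99997874e-01]]
```

View pics/tiles.png

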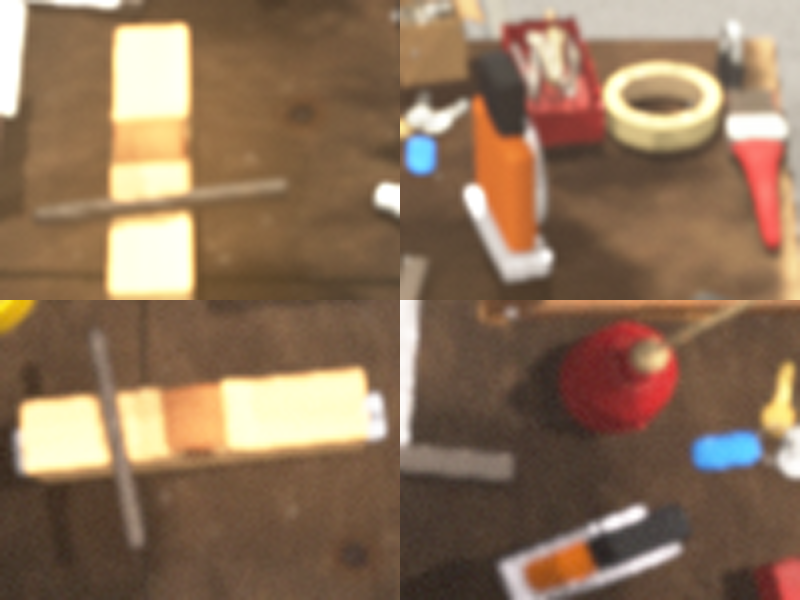

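Tiles: the drill ends are at side tile (37,213) and (287,183), and top tile (97,330) and (138,545). The knot centre is at top tile (194,420). The gauge dial faces right (robot side) in the side view. I still need the tin and the gauge base's near end.

Run:
```python
from h import *
import pickle
d=pickle.load(open("c0.pkl","rb"))
S,T=d["side"],d["top"];s,t=S["color"],T["color"]
def z(im,x,y,w,h,f): return cv2.resize(im[y:y+h,x:x+w],None,fx=f,fy=f,interpolation=cv2.INTER_CUBIC)
A=z(s,240,275,66,50,6);C=z(t,105,185,66,50,6);B=z(s,240,100,66,75,6)[:300];D=z(t,325,160,66,50,6)
cv2.imwrite("pics/tiles2.png",np.vstack([np.hstack([A,B]),np.hstack([C,D])]))
f=lambda x0,y0,px,py,k:(x0+(px+.5)/k-.5,y0+(py+.5)/k-.5)
a=lambda x,y:f(195,180,x,y,4); c=lambda x,y:f(180,140,x,y,4)
for p,q in(((37,213),(97,30)),((287,183),(138,245))): print("drill",tri(S,a(*p),T,c(*q)))
print("knot z83",onz(T,c(194,118),.083))
for p in((18,100),(365,68),(25,173),(368,140)):print("timber",onz(T,c(*p),.07))
for p in((37,213),(287,183)):print("drill side z76",onz(S,a(*p),.076))
for p in((112,24),(189,24),(108,295),(193,295)):print("timber side",onz(S,a(*p),.07))
```

```text
drill (array([0.6102395 , 0.12247343, 0.07796943]), np.float64(0.0014059670923603554))
drill (array([0.46562628, 0.09653323, 0.08012467]), np.float64(0.0005686564658122856))
knot z83 [0.54815512 0.0584897  0.083     ]
timber [0.56468508 0.17643677 0.07      ]
timber [ 0.58171528 -0.05619555  0.07      ]
timber [0.51550487 0.171896   0.07      ]
timber [ 0.53284724 -0.05682762  0.07      ]
drill side z76 [0.61141149 0.12045427 0.076     ]
drill side z76 [0.46606948 0.09240851 0.076     ]
timber side [ 0.58634819 -0.05860245  0.07      ]
timber side [ 0.53537144 -0.05958061  0.07      ]
timber side [0.56416235 0.17720333 0.07      ]
timber side [0.51637174 0.17597558 0.07      ]
```

View pics/tiles2.png

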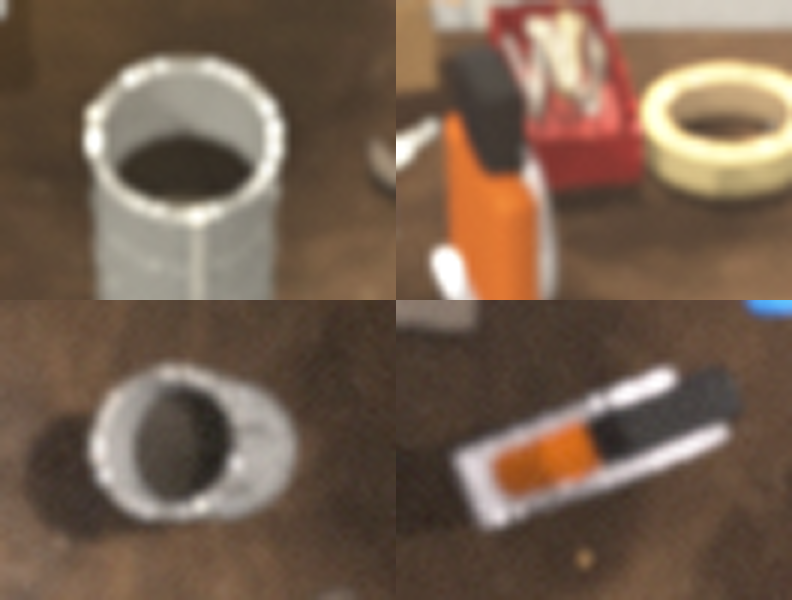

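Tin mouth centre: side tile (185,137), top tile (165,442). Gauge base corners, top tile: (456,455), (490,528), (675,370), (728,430). The black grip is at top tile x 595–740 and side tile (445–525, 48–170).

Run:
```python
from h import *
import pickle
d=pickle.load(open("c0.pkl","rb"));S,T=d["side"],d["top"]
f=lambda x0,y0,px,py,k:(x0+(px+.5)/k-.5,y0+(py+.5)/k-.5)
print("tin",tri(S,f(240,275,185,137,6),T,f(105,185,165,142,6)))
g=[onz(T,f(325,160,x,y,6),.014) for x,y in((60,155),(94,228),(279,70),(332,130))]
print(np.array(g),np.mean(g,0))
a=(g[0]+g[1])/2;b=(g[2]+g[3])/2;print("len",np.linalg.norm(a-b),"dir",(a-b)/np.linalg.norm(a-b))
# grip top: mask of black in top view, and side view
for n,c,box in(("top",T,(350,165,60,40)),("side",S,(245,100,35,40))):
    x,y,w,h=box;im=c["color"][y:y+h,x:x+w].astype(int);m=((im.max(2)<75)&(im.max(2)-im.min(2)<20)).astype(np.uint8)
    k,l,st,ce=cv2.connectedComponentsWithStats(m);i=1+np.argmax(st[1:,4]);print(n,st[i]+[x,y,0,0,0],ce[i]+[x,y])
    pts=np.argwhere(l==i)[:,::-1]+[x,y];print(cv2.minAreaRect(pts.astype(np.float32)))
    if n=="top":
        for q in cv2.boxPoints(cv2.minAreaRect(pts.astype(np.float32))):print(onz(T,q,.154))
m=monitor.read_state();q=m["q"]
R=Ro.from_euler("Z",q[0])*Ro.from_euler("Y",q[1]+q[2])*Ro.from_euler("Z",q[3])*Ro.from_euler("Y",q[4])*Ro.from_euler("Z",q[5])
print((R.inv()*Ro.from_rotvec(m["tcp_rot"])).as_rotvec())
```

```text
tin (array([0.45096385, 0.30694771, 0.0892678 ]), np.float64(0.0010755570193723256))
[[ 0.50571969 -0.23821699  0.014     ]
 [ 0.47088355 -0.25262713  0.014     ]
 [ 0.54403139 -0.34453751  0.014     ]
 [ 0.51484429 -0.36809306  0.014     ]] [ 0.50886973 -0.30086867  0.014     ]
len 0.11827719877455313 dir [-0.34779501  0.9375706   0.        ]
top [358 173  20  13  99] [366.86868687 179.71717172]
((367.7000427246094, 178.9000244140625), (6.708203315734863, 19.230182647705078), 63.43495178222656)
[ 0.5035786  -0.26111474  0.154     ]
[ 0.52391306 -0.3046937   0.154     ]
[ 0.50893406 -0.31119698  0.154     ]
[ 0.48868586 -0.26766938  0.154     ]
side [250 112  11  16  88] [255.36363636 120.02272727]
((255.9000244140625, 118.30001831054688), (16.54690170288086, 8.497058868408203), 63.43495178222656)
[-2.22905904e-16  9.20043817e-17  1.57079633e+00]
```

jog_arm(commands=[{"travel":[30,-32,0],"claw":0},{"travel":[30,-32,0],"claw":0},{"travel":[30,-32,0],"claw":0},{"travel":[30,-32,0],"claw":0},{"travel":[30,-32,0],"claw":0}], force=60)

```text
$.commands[0]: bad value
```

```bash
cat > rec.py <<'E'
from h import *
import json,sys
m=monitor.read_state();json.dump([list(m["q"]),list(m["tool_pos"])],open("rec.txt","a"));open("rec.txt","a").write("\n")
print(m["time"],m["q"].round(3),m["tool_pos"].round(4),m["wrist_force"].round(1),m["width"],m["grip_force"])
E
python3 rec.py
```

```text
0.1 [-1.363  0.265  1.605 -0.     1.274 -0.037] [ 0.1634 -0.6542  0.2301] [0.3 0.3 0.7] 1.0020623317659911 0.0
```

jog_arm(commands=[{"travel":[30,-32,0],"claw":0},{"travel":[30,-32,0],"claw":0},{"travel":[30,-32,0],"claw":0},{"travel":[30,-32,0],"claw":0},{"travel":[30,-32,0],"claw":0}])

```text
$.commands[0]: bad value
```

```bash
python3 rec.py
```

```text
0.1 [-1.363  0.265  1.605 -0.     1.274 -0.037] [ 0.1634 -0.6542  0.2301] [0.3 0.3 0.7] 1.0020623317659911 0.0
```

jog_arm(commands=[{"travel":[30,-32,0],"claw":0},{"travel":[30,-32,0],"claw":0},{"travel":[30,-32,0],"claw":0},{"travel":[30,-32,0],"claw":0},{"travel":[30,-32,0],"claw":0}])

```text
$.commands[0]: bad value
```

```bash
python3 rec.py
```

```text
0.1 [-1.363  0.265  1.605 -0.     1.274 -0.037] [ 0.1634 -0.6542  0.2301] [0.3 0.3 0.7] 1.0020623317659911 0.0
```

jog_arm(commands=[{"travel":[30,-32,0],"claw":0},{"travel":[30,-32,0],"claw":0},{"travel":[30,-32,0],"claw":0},{"travel":[30,-32,0],"claw":0},{"travel":[0,0,30],"rot":[0,0,3.8],"claw":0}])

```text
$.commands[0]: bad value
```

```bash
python3 rec.py
cat > fk.py <<'E'
from h import *
import json
from scipy.optimize import least_squares
D=[json.loads(l) for l in open("rec.txt")]
def rots(q):
    A=Ro.from_euler("Z",q[0]);B=A*Ro.from_euler("Y",q[1]);C=B*Ro.from_euler("Y",q[2]);E=C*Ro.from_euler("Z",q[3])*Ro.from_euler("Y",q[4])*Ro.from_euler("Z",q[5]+np.pi/2)
    return A,B,C,E
def fk(L,q):
    A,B,C,E=rots(q)
    return np.array([0,0,L[0]])+A.apply([L[5],0,0])+B.apply([0,0,L[1]])+C.apply([L[4],0,L[2]])+E.apply([0,0,L[3]])
def fit():
    return least_squares(lambda L:np.r_[np.concatenate([fk(L,q)-p for q,p in D]),1e-3*(L[4:])],[.3,.4,.4,.25,0,0])
if __name__=="__main__":
    r=fit();print(r.x,abs(r.fun).max())
E
python3 fk.py; tail -1 rec.txt
```

```text
0.1 [-1.363  0.265  1.605 -0.     1.274 -0.037] [ 0.1634 -0.6542  0.2301] [0.3 0.3 0.7] 1.0020623317659911 0.0
[-1.39123039e+03 -1.19878710e+03  3.23174089e+02 -2.64375296e+03
  2.63907730e-08 -3.69977825e-09] 1.919994607746389e-09
[[-1.3629124495254235, 0.2646755003714105, 1.60527926736492, -9.848654116316267e-06, 1.273699957813267, -0.0369074812397122], [0.1634384754495024, -0.6542130199511984, 0.23006549667556964]]
```

jog_arm(commands=[{"travel":[30,-32,0],"rot":[0,0,0],"claw":0},{"travel":[30,-32,0],"rot":[0,0,0],"claw":0},{"travel":[30,-32,0],"rot":[0,0,0],"claw":0},{"travel":[30,-32,0],"rot":[0,0,0],"claw":0},{"travel":[30,-32,0],"rot":[0,0,0],"claw":0}], force=60)

```text
time: 0.6
tool_pos: [0.2707, -0.4614, 0.2306]
tcp_rot: [-3.117, -0.383, 0.0]
wrist_force: [0.6, 0.3, -0.1]
width: 1.001
grip_force: 0.0
```

```bash
rm rec.txt; python3 rec.py
```

```text
0.6 [-1.087e+00 -1.000e-03  1.903e+00  0.000e+00  1.241e+00  2.400e-01] [ 0.2707 -0.4614  0.2306] [ 0.6  0.3 -0.1] 1.0009624939227435 0.0
```

jog_arm(commands=[{"travel":[30,-32,0],"rot":[0,0,0],"claw":0},{"travel":[30,-32,0],"rot":[0,0,0],"claw":0},{"travel":[30,-32,0],"rot":[0,0,0],"claw":0},{"travel":[30,-32,0],"rot":[0,0,0],"claw":0},{"travel":[30,-32,0],"rot":[0,0,0],"claw":0}])

```text
time: 1.1
tool_pos: [0.3773, -0.2699, 0.231]
tcp_rot: [-3.118, -0.383, 0.0]
wrist_force: [0.8, -0.1, 0.2]
width: 1.0
grip_force: 0.0
```

```bash
python3 rec.py
```

```text
1.1 [-0.675 -0.144  2.036  0.     1.25   0.652] [ 0.3773 -0.2699  0.231 ] [ 0.8 -0.1  0.2] 0.999562539835686 0.0
```

jog_arm(commands=[{"travel":[30,-32,0],"rot":[0,0,0],"claw":0},{"travel":[30,-32,0],"rot":[0,0,0],"claw":0},{"travel":[30,-32,0],"rot":[0,0,0],"claw":0},{"travel":[30,-32,0],"rot":[0,0,0],"claw":0},{"travel":[30,-32,0],"rot":[0,0,0],"claw":0}])

```text
time: 1.6
tool_pos: [0.4841, -0.0783, 0.231]
tcp_rot: [3.118, 0.384, -0.0]
wrist_force: [-0.0, 0.6, 0.8]
width: 0.997
grip_force: 0.0
```

```bash
python3 rec.py
```

```text
1.6 [-0.211 -0.09   1.987 -0.     1.244  1.115] [ 0.4841 -0.0783  0.231 ] [-0.   0.6  0.8] 0.9967371777420864 0.0
```

jog_arm(commands=[{"travel":[30,-32,0],"rot":[0,0,0],"claw":0},{"travel":[30,-32,0],"rot":[0,0,0],"claw":0},{"travel":[30,-32,0],"rot":[0,0,0],"claw":0},{"travel":[30,-32,0],"rot":[0,0,0],"claw":0},{"travel":[0,0,30],"rot":[0,0,3.8],"claw":0}])

```text
time: 2.1
tool_pos: [0.5746, 0.078, 0.2054]
tcp_rot: [-3.127, -0.285, -0.017]
wrist_force: [0.8, -0.3, 0.6]
width: 0.999
grip_force: 0.0
```

```bash
python3 rec.py; python3 fk.py; python3 -c "
from h import *
print(Ro.from_rotvec(monitor.read_state()['tcp_rot']).as_matrix().round(3))"
```

```text
2.1 [0.091 0.096 1.849 0.002 1.186 1.479] [0.5746 0.078  0.2054] [ 0.8 -0.3  0.6] 0.9987698909084757 0.0
[18.17581872  0.90612341  2.16195168 14.08768295  4.29253092 -0.09883222] 0.024879201221380223
[[ 0.984  0.18   0.01 ]
 [ 0.18  -0.984  0.003]
 [ 0.011 -0.001 -1.   ]]
```

jog_arm(commands=[{"travel":[21,-37,10],"rot":[0,0,0],"claw":90},{"travel":[0,0,40],"rot":[0,0,0],"claw":90},{"travel":[0,0,40],"rot":[0,0,0],"claw":90},{"travel":[0,0,0],"rot":[0,0,0],"claw":90},{"travel":[0,0,0],"rot":[0,0,0],"claw":90}])

```text
time: 2.6
tool_pos: [0.5823, 0.1131, 0.1105]
tcp_rot: [3.129, 0.28, -0.005]
wrist_force: [0.7, -0.4, 0.0]
width: 0.648
grip_force: 0.0
```

```bash
python3 rec.py
python3 - <<'E'
from h import *
c=cam("side");d=cam("top")
def z(im,x,y,w,h,f): return cv2.resize(im[y:y+h,x:x+w],None,fx=f,fy=f,interpolation=cv2.INTER_CUBIC)
cv2.imwrite("pics/pre.png",np.hstack([z(c["color"],180,150,100,125,4),z(d["color"],170,120,100,125,4)]))
print(Ro.from_rotvec(monitor.read_state()['tcp_rot']).as_matrix().round(3))
E
```

```text
2.6 [ 0.15   0.216  1.898 -0.     1.031  1.542] [0.5823 0.1131 0.1105] [ 0.7 -0.4  0. ] 0.6475887294322631 0.0
[[ 0.984  0.177  0.003]
 [ 0.177 -0.984  0.001]
 [ 0.003  0.    -1.   ]]
```

View pics/pre.png

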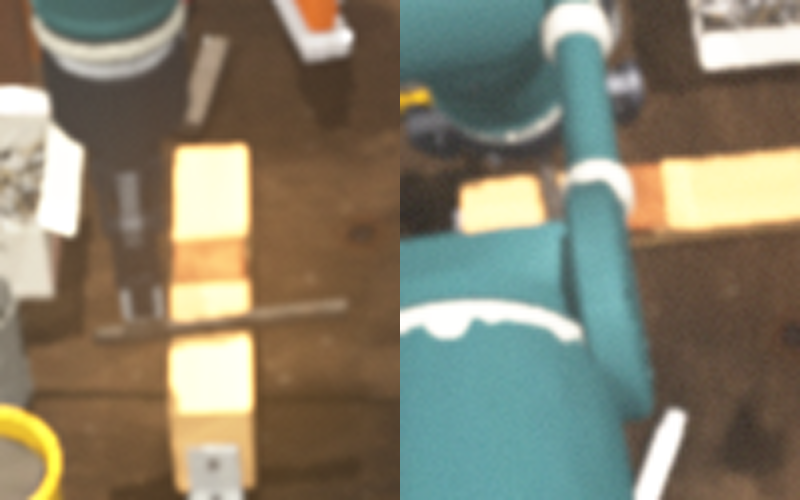

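The side view shows the fingers at tile (143,300), above the drill's far overhang (97–175, 330). That fits the measurement, so I'll correct by a few mm, descend and grip.

jog_arm(commands=[{"travel":[7.5,-4,0],"rot":[0,0,0],"claw":90},{"travel":[0,0,27],"rot":[0,0,0],"claw":90},{"travel":[0,0,26],"rot":[0,0,0],"claw":90},{"travel":[0,0,0],"rot":[0,0,0],"claw":90},{"travel":[0,0,0],"rot":[0,0,0],"claw":255}])

```text
time: 3.2
tool_pos: [0.5909, 0.1187, 0.0595]
tcp_rot: [-3.129, -0.28, -0.002]
wrist_force: [-0.3, -0.6, -0.3]
width: 0.491
grip_force: 0.0
```

jog_arm(commands=[{"travel":[0,0,0],"rot":[0,0,0],"claw":255},{"travel":[0,0,0],"rot":[0,0,0],"claw":255},{"travel":[0,0,0],"rot":[0,0,0],"claw":255},{"travel":[0,0,0],"rot":[0,0,0],"claw":255},{"travel":[0,0,0],"rot":[0,0,0],"claw":255}])

```text
time: 3.7
tool_pos: [0.5917, 0.1187, 0.0603]
tcp_rot: [-3.129, -0.28, -0.006]
wrist_force: [0.9, -0.4, 6.5]
width: 0.107
grip_force: 60.8
```

jog_arm(commands=[{"travel":[0,0,-20],"rot":[0,0,0],"claw":255},{"travel":[0,0,-40],"rot":[0,0,0],"claw":255},{"travel":[0,0,-50],"rot":[0,0,0],"claw":255},{"travel":[0,0,-50],"rot":[0,0,0],"claw":255},{"travel":[0,0,-50],"rot":[0,0,0],"claw":255}])

```text
time: 4.2
tool_pos: [0.5894, 0.1185, 0.27]
tcp_rot: [-3.129, -0.28, 0.001]
wrist_force: [1.5, -0.4, -0.4]
width: 0.104
grip_force: 59.9
```

```bash
python3 rec.py; sed -i 's/1e-3\*(L\[4:\])/1e-4*(L-np.array([.35,.37,.4,.25,0,0]))/' fk.py; python3 fk.py
```

```text
4.2 [0.157 0.104 1.72  0.    1.318 1.549] [0.5894 0.1185 0.27  ] [ 1.5 -0.4 -0.4] 0.10446465861951176 59.93327558040619
[ 7.02541984e-01  5.08598022e-01  5.63567553e-01  8.00652860e-01
 -3.59804884e-03  3.99126556e-04] 0.024838209607624284
```

Run:
```python
from fk import *
for q,p in D: print(np.round(q,3),np.round(Ro.from_euler("Z",-q[0]).apply(p),4))
r=fit();print(r.fun[:-6].reshape(-1,3).round(4))
```

```text
[-1.087e+00 -1.000e-03  1.903e+00  0.000e+00  1.241e+00  2.400e-01] [0.5343 0.025  0.2306]
[-0.675 -0.144  2.036  0.     1.25   0.652] [0.4632 0.0249 0.231 ]
[-0.211 -0.09   1.987 -0.     1.244  1.115] [0.4898 0.0249 0.231 ]
[0.091 0.096 1.849 0.002 1.186 1.479] [0.5793 0.0255 0.2054]
[ 0.15   0.216  1.898 -0.     1.031  1.542] [0.5926 0.0249 0.1105]
[0.157 0.104 1.72  0.    1.318 1.549] [0.6007 0.0249 0.27  ]
[[-0.0224 -0.0107 -0.    ]
 [-0.0157 -0.0193 -0.    ]
 [-0.0055 -0.0243 -0.    ]
 [ 0.0064 -0.0236  0.    ]
 [ 0.0023 -0.0248  0.0001]
 [ 0.0024 -0.0248 -0.0001]]
```

```bash
cat > fk.py <<'E'
from h import *
import json
from scipy.optimize import least_squares
D=[json.loads(l) for l in open("rec.txt")]
LO=np.array([-2.63,-.94,.31,-1.31,0,-2.55]);HI=np.array([2.63,2.18,2.57,4.45,2.66,2.55])
def rots(q):
    A=Ro.from_euler("Z",q[0]);B=A*Ro.from_euler("Y",q[1]);C=B*Ro.from_euler("Y",q[2]);E=C*Ro.from_euler("Z",q[3])*Ro.from_euler("Y",q[4])*Ro.from_euler("Z",q[5]+np.pi/2)
    return A,B,C,E
def fk(L,q):
    A,B,C,E=rots(q)
    return np.array([0,0,L[0]])+A.apply([0,L[4],0])+B.apply([0,0,L[1]])+C.apply([L[5],0,L[2]])+E.apply([0,0,L[3]])
def fit():
    return least_squares(lambda L:np.r_[np.concatenate([fk(L,q)-p for q,p in D]),1e-4*(L-np.array([.15,.4,.4,.25,0.025,0]))],[.15,.4,.4,.25,0.025,0])
def ik(L,p,R,q0):
    r=least_squares(lambda q:np.r_[(fk(L,q)-p)*5,(rots(q)[3].inv()*R).as_rotvec()],np.clip(q0,LO+1e-3,HI-1e-3),bounds=(LO,HI))
    return r.x,abs(r.fun).max()
E
python3 - <<'E'
from fk import *
r=fit();L=r.x;print(L,abs(r.fun).max())
q0=np.array(D[-1][0])
m=monitor.read_state();print(Ro.from_rotvec(m["tcp_rot"]).as_matrix().round(4))
for b in range(20,211,15):
    a=np.array([np.cos(np.radians(b)),np.sin(np.radians(b)),0]);R=Ro.from_matrix(np.c_[[0,0,1],np.cross(a,[0,0,1]),a])
    p=np.array([.451,.307,.139])+.019*a
    best=min((ik(L,p,R,np.array([j1,.3,1.9,q4,1.2,q6])) for j1 in(.2,.8) for q4 in(0,1.5,3) for q6 in(-1,1)),key=lambda s:s[1])
    print(b,best[0].round(2),best[1].round(4))
E
```

```text
[0.25178296 0.5120001  0.56620007 0.34768291 0.02490001 0.00140014] 1.6620006690966673e-05
[[ 9.841e-01  1.775e-01 -5.000e-04]
 [ 1.775e-01 -9.841e-01  0.000e+00]
 [-5.000e-04 -1.000e-04 -1.000e+00]]
20 [ 0.93  0.6   2.57  3.81  1.66 -1.55] 0.0808
35 [ 0.46  0.78  2.57  2.97  1.95 -1.61] 0.1723
50 [ 0.06  0.58  2.57  2.26  1.63 -1.58] 0.074
65 [-0.05  0.5   2.52  1.95  1.53 -1.46] 0.0
80 [-0.11  0.54  2.37  1.64  1.55 -1.34] 0.0
95 [-0.09  0.6   2.2   1.4   1.63 -1.23] 0.0
110 [-0.05  0.68  2.02  1.21  1.74 -1.16] 0.0
125 [ 0.02  0.75  1.85  1.05  1.86 -1.11] 0.0
140 [ 0.1   0.83  1.69  0.9   1.99 -1.09] 0.0
155 [ 0.19  0.9   1.54  0.76  2.13 -1.11] 0.0
170 [ 0.28  0.96  1.41  0.6   2.25 -1.17] 0.0
185 [ 0.38  1.01  1.31  0.41  2.35 -1.27] 0.0
200 [ 0.48  1.04  1.25  0.19  2.42 -1.43] 0.0
```

```bash
cat > plan.py <<'E'
from fk import *
L=fit().x
m=monitor.read_state();R0=Ro.from_rotvec(m["tcp_rot"]);p0=m["tool_pos"];q=m["q"]
for b in (75,90,105):
  a=np.array([np.cos(np.radians(b)),np.sin(np.radians(b)),0]);Z=np.array([0,0,1]);e=np.radians(12)
  z=np.cos(e)*a-np.sin(e)*Z;x=np.cos(e)*Z+np.sin(e)*a
  R1=Ro.from_matrix(np.c_[x,np.cross(z,x),z]);pt=np.array([.451,.307,.05])+.090*x+.019*z;pre=pt+[0,0,.14]
  rv=(R0.inv()*R1).as_rotvec();n=24
  print(b,"rotvec deg",np.degrees(rv).round(1),np.degrees(np.linalg.norm(rv)),"target",pt.round(4))
  qq=q.copy()
  mx=0
  for i in range(1,n+1):
    s=i/n;R=R0*Ro.from_rotvec(rv*s);p=p0+(pre-p0)*s
    q2,err=ik(L,p,R,qq);mx=max(mx,abs(q2-qq).max());qq=q2
    if i%4==0:print(qq.round(2),round(err,4))
  print("max step",mx); q2,err=ik(L,pt,R1,qq);print("final",q2.round(2),err)
E
python3 plan.py
```

```text
75 rotvec deg [ 43.8  69.  -54.1] 97.98545276002497 target [0.4607 0.343  0.1341]
[ 0.14 -0.05  1.89  0.17  1.12  1.31] 0.0
[ 0.1  -0.17  2.05  0.41  0.96  0.98] 0.0
[ 0.04 -0.24  2.19  0.75  0.88  0.54] 0.0
[-0.01 -0.25  2.31  1.11  0.92  0.05] 0.0
[-0.04 -0.17  2.39  1.41  1.06 -0.41] 0.0
[-0.03 -0.02  2.42  1.6   1.26 -0.81] 0.0
max step 0.1237001158446662
final [-0.03  0.34  2.44  1.71  1.29 -1.2 ] 9.43817246579215e-12
90 rotvec deg [ 53.7  64.3 -66.3] 106.800432732023 target [0.451  0.3443 0.1341]
[ 0.12 -0.04  1.88  0.2   1.14  1.25] 0.0
[ 0.06 -0.13  2.03  0.48  1.03  0.85] 0.0
[-0.01 -0.17  2.15  0.8   1.02  0.39] 0.0
[-0.07 -0.14  2.23  1.08  1.12 -0.06] 0.0
[-0.08 -0.03  2.27  1.28  1.27 -0.46] 0.0
[-0.05  0.12  2.26  1.39  1.45 -0.81] 0.0
max step 0.11707886117751759
final [-0.05  0.42  2.28  1.44  1.4  -1.12] 3.9968028886505635e-15
105 rotvec deg [ 63.4  58.4 -78.4] 116.51705835672811 target [0.4413 0.343  0.1341]
[ 0.1  -0.02  1.87  0.23  1.17  1.19] 0.0
[ 0.02 -0.09  2.    0.52  1.11  0.75] 0.0
[-0.05 -0.1   2.09  0.81  1.16  0.29] 0.0
[-0.09 -0.03  2.14  1.03  1.29 -0.14] 0.0
[-0.08  0.1   2.14  1.16  1.45 -0.5 ] 0.0
[-0.02  0.25  2.1   1.22  1.62 -0.82] 0.0
max step 0.11638560977474921
final [-0.02  0.51  2.11  1.22  1.52 -1.07] 2.7755575615628914e-16
```

jog_arm(commands=[{"travel":[0,0,-20],"rot":[2.7,3.2,-3.3],"claw":255},{"travel":[0,0,0],"rot":[2.7,3.2,-3.3],"claw":255},{"travel":[0,0,0],"rot":[2.7,3.2,-3.3],"claw":255},{"travel":[0,0,0],"rot":[2.7,3.2,-3.3],"claw":255},{"travel":[0,0,0],"rot":[2.7,3.2,-3.3],"claw":255}])

```text
time: 4.7
tool_pos: [0.5897, 0.1187, 0.2887]
tcp_rot: [-2.778, -0.669, -0.374]
wrist_force: [0.2, -0.4, -0.5]
width: 0.113
grip_force: 59.9
```

jog_arm(commands=[{"travel":[0,0,0],"rot":[2.7,3.2,-3.3],"claw":255},{"travel":[0,0,0],"rot":[2.7,3.2,-3.3],"claw":255},{"travel":[0,0,0],"rot":[2.7,3.2,-3.3],"claw":255},{"travel":[0,0,0],"rot":[2.7,3.2,-3.3],"claw":255},{"travel":[0,0,0],"rot":[2.7,3.2,-3.3],"claw":255}])

```text
time: 5.2
tool_pos: [0.5897, 0.1184, 0.2886]
tcp_rot: [-2.353, -0.972, -0.678]
wrist_force: [-0.2, -1.0, -0.3]
width: 0.106
grip_force: 59.9
```

jog_arm(commands=[{"travel":[0,0,0],"rot":[2.7,3.2,-3.3],"claw":255},{"travel":[0,0,0],"rot":[2.7,3.2,-3.3],"claw":255},{"travel":[0,0,0],"rot":[2.7,3.2,-3.3],"claw":255},{"travel":[0,0,0],"rot":[2.7,3.2,-3.3],"claw":255},{"travel":[0,0,0],"rot":[2.7,3.2,-3.3],"claw":255}])

```text
time: 5.7
tool_pos: [0.5898, 0.1182, 0.2883]
tcp_rot: [-1.874, -1.2, -0.919]
wrist_force: [-0.2, 1.1, -2.4]
width: 0.107
grip_force: 60.0
```

jog_arm(commands=[{"travel":[0,0,0],"rot":[2.7,3.2,-3.3],"claw":255},{"travel":[0,0,0],"rot":[2.7,3.2,-3.3],"claw":255},{"travel":[0,0,0],"rot":[2.7,3.2,-3.3],"claw":255},{"travel":[0,0,0],"rot":[2.7,3.2,-3.3],"claw":255},{"travel":[0,0,0],"rot":[2.6,3.2,-3.4],"claw":255}])

```text
time: 6.2
tool_pos: [0.5899, 0.1182, 0.288]
tcp_rot: [-1.361, -1.357, -1.101]
wrist_force: [-0.2, 1.0, -0.6]
width: 0.108
grip_force: 60.0
```

```bash
python3 rec.py
python3 - <<'E'
from fk import *
print(fit().x,abs(fit().fun).max())
m=monitor.read_state();R=Ro.from_rotvec(m["tcp_rot"]).as_matrix();print(R.round(3))
for w in([.451,.3443,.2741],[.451,.3443,.1341]):print("tool mm",(R.T@(np.array(w)-m["tool_pos"])*1e3).round(1))
c=cam("side");d=cam("top")
cv2.imwrite("pics/h.png",np.hstack([c["color"][100:360,100:400],d["color"][60:320,50:350]]))
E
```

```text
6.2 [-0.399  0.396  1.873  1.151  1.732 -0.771] [0.5899 0.1182 0.288 ] [-0.2  1.  -0.6] 0.10782561497942261 59.98063087463379
[0.25179999 0.51199997 0.56619999 0.3477     0.0249     0.00139996] 1.661999866339782e-05
[[ 0.003  1.    -0.001]
 [ 0.205  0.001  0.979]
 [ 0.979 -0.004 -0.205]]
tool mm [  32.3 -138.8  224.3]
tool mm [-104.7 -138.3  253. ]
```

View pics/h.png

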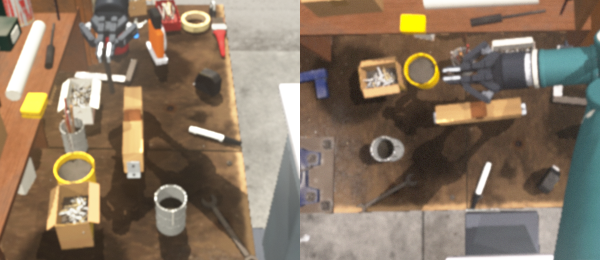

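The gripper is horizontal with the drill hanging (side crop (110,60)). The tin is clear at side crop (172,210), so I'm moving above it.

jog_arm(commands=[{"travel":[6,-23,37],"rot":[0,0,0],"claw":255},{"travel":[6,-23,37],"rot":[0,0,0],"claw":255},{"travel":[6,-23,37],"rot":[0,0,0],"claw":255},{"travel":[6,-23,37],"rot":[0,0,0],"claw":255},{"travel":[6,-23,37],"rot":[0,0,0],"claw":255}])

```text
time: 6.8
tool_pos: [0.4741, 0.307, 0.2803]
tcp_rot: [-1.367, -1.357, -1.1]
wrist_force: [0.1, 0.7, -0.7]
width: 0.106
grip_force: 60.0
```

jog_arm(commands=[{"travel":[2,-24,39],"rot":[0,0,0],"claw":255},{"travel":[0,0,0],"rot":[0,0,0],"claw":255},{"travel":[0,0,0],"rot":[0,0,0],"claw":255},{"travel":[0,0,0],"rot":[0,0,0],"claw":255},{"travel":[0,0,0],"rot":[0,0,0],"claw":255}])

```text
time: 7.3
tool_pos: [0.4526, 0.3437, 0.2746]
tcp_rot: [-1.365, -1.357, -1.102]
wrist_force: [-0.3, -1.4, -0.5]
width: 0.108
grip_force: 60.0
```

```bash
python3 rec.py
python3 - <<'E'
from fk import *
m=monitor.read_state();R=Ro.from_rotvec(m["tcp_rot"]).as_matrix()
print("tool mm",(R.T@(np.array([.451,.3443,.1341])-m["tool_pos"])*1e3).round(1))
c=cam("side");d=cam("top")
x=R[:,0];g=m["tool_pos"]-.019*R[:,2]
for k in(.0225,-.127): 
    P=g+x*k; print("drill end",P.round(3),proj(c,P).round(1),proj(d,P).round(1))
def z(im,x,y,w,h,f): return cv2.resize(im[y:y+h,x:x+w],None,fx=f,fy=f,interpolation=cv2.INTER_CUBIC)
cv2.imwrite("pics/over.png",np.hstack([z(c["color"],210,180,130,150,3),z(d["color"],80,130,130,150,3)]))
E
```

```text
7.3 [-0.047  0.125  2.261  1.394  1.45  -0.805] [0.4526 0.3437 0.2746] [-0.3 -1.4 -0.5] 0.10783275150640059 59.97793257236481
tool mm [-137.3   -1.    29.7]
drill end [0.453 0.33  0.301] [269.  231.5] [ 86.6 203.2]
drill end [0.452 0.299 0.154] [270.2 273.3] [126.8 206.4]
```

View pics/over.png

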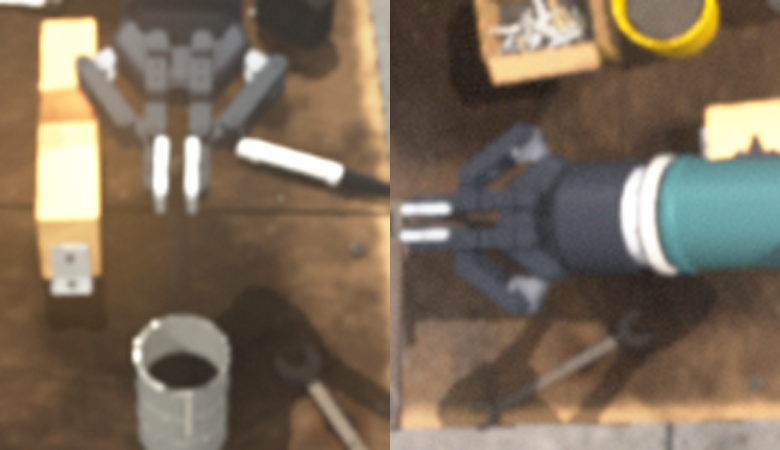

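The drill is faintly visible between the fingers at side tile (178,150–280), with its tip where predicted (181,280). It's lined up over the tin (183,365), so I'm lowering and releasing.

jog_arm(commands=[{"travel":[-33,-1,7],"rot":[0,0,0],"claw":255},{"travel":[-33,0,7],"rot":[0,0,0],"claw":255},{"travel":[-33,0,7],"rot":[0,0,0],"claw":255},{"travel":[-33,0,8],"rot":[0,0,0],"claw":255},{"travel":[0,0,0],"rot":[0,0,0],"claw":255}])

```text
time: 7.9
tool_pos: [0.448, 0.3449, 0.1344]
tcp_rot: [-1.369, -1.35, -1.092]
wrist_force: [0.3, 0.5, -0.6]
width: 0.105
grip_force: 60.0
```

jog_arm(commands=[{"travel":[0,0,0],"rot":[0,0,0],"claw":255},{"travel":[0,0,0],"rot":[0,0,0],"claw":60},{"travel":[0,0,0],"rot":[0,0,0],"claw":60},{"travel":[0,0,0],"rot":[0,0,0],"claw":60},{"travel":[0,0,0],"rot":[0,0,0],"claw":60}])

```text
time: 8.4
tool_pos: [0.4499, 0.3456, 0.1401]
tcp_rot: [-1.363, -1.358, -1.102]
wrist_force: [-1.0, -0.9, 0.1]
width: 0.764
grip_force: 0.0
```

jog_arm(commands=[{"travel":[0,0,-8],"rot":[0,0,0],"claw":60},{"travel":[0,0,-20],"rot":[0,0,0],"claw":60},{"travel":[0,0,-40],"rot":[0,0,0],"claw":60},{"travel":[0,0,-40],"rot":[0,0,0],"claw":60},{"travel":[40,0,0],"rot":[0,0,0],"claw":60}])

```text
time: 8.9
tool_pos: [0.4508, 0.244, 0.1981]
tcp_rot: [-1.373, -1.349, -1.098]
wrist_force: [0.8, 0.3, -0.1]
width: 0.767
grip_force: 0.0
```

```bash
python3 rec.py
python3 - <<'E'
from fk import *
c=cam("side");d=cam("top")
def z(im,x,y,w,h,f): return cv2.resize(im[y:y+h,x:x+w],None,fx=f,fy=f,interpolation=cv2.INTER_CUBIC)
cv2.imwrite("pics/in.png",np.hstack([z(c["color"],210,180,130,150,3),z(d["color"],80,130,130,150,3)]))
E
```

```text
8.9 [-0.265  0.289  2.265  1.24   1.537 -0.993] [0.4508 0.244  0.1981] [ 0.8  0.3 -0.1] 0.7665611907408534 0.0
```

View pics/in.png

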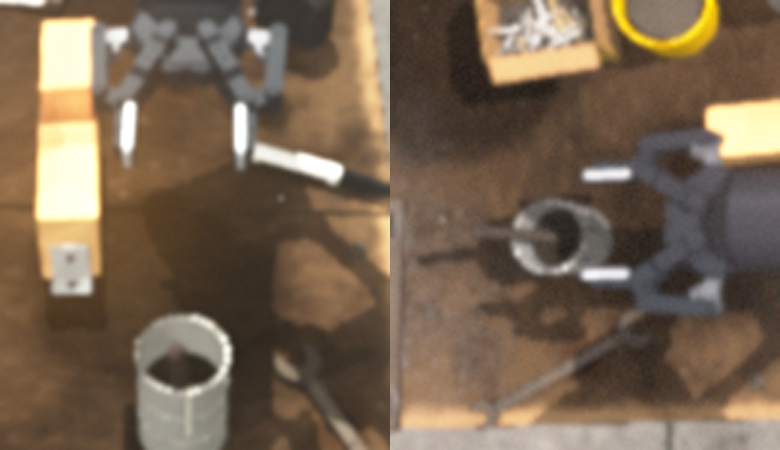

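The drill stands in the tin, leaning towards +y (top tile (540,240)). Next, plan the reorientation to the gauge.

```bash
cat > plan2.py <<'E'
from fk import *
import sys
L=fit().x
def go(p1,psi,tilt=0,n=24,show=4):
    m=monitor.read_state();R0=Ro.from_rotvec(m["tcp_rot"]);p0=m["tool_pos"];q=m["q"]
    y=np.array([np.cos(psi),np.sin(psi),0]);z=np.array([0,0,-1.]);R1=Ro.from_matrix(np.c_[np.cross(y,z),y,z])*Ro.from_rotvec([tilt,0,0])
    rv=(R0.inv()*R1).as_rotvec();p1=np.array(p1);mx=0
    for i in range(1,n+1):
        s=i/n;q2,e=ik(L,p0+(p1-p0)*s,R0*Ro.from_rotvec(rv*s),q);mx=max(mx,abs(q2-q).max());q=q2
        if i%show==0:print(q.round(2),round(e,4))
    print("rv",np.degrees(rv).round(1),"world d",(p1-p0).round(3),"in R0",(R0.inv().apply(p1-p0)*1e3).round(1),"in R1",(R1.inv().apply(p1-p0)*1e3).round(1),"mx",mx)
if __name__=="__main__": go([.508,-.298,.30],np.radians(109))
E
python3 plan2.py
```

```text
[-0.34  0.28  2.06  0.93  1.66 -1.11] 0.0
[-0.38  0.28  1.88  0.66  1.74 -1.3 ] 0.0
[-0.41  0.26  1.75  0.43  1.77 -1.54] 0.0
[-0.43  0.22  1.68  0.22  1.71 -1.82] 0.0
[-0.48  0.15  1.67  0.07  1.58 -2.13] 0.0
[-0.57  0.07  1.71 -0.    1.37 -2.48] 0.0
rv [ 72.8 -51.6 -89.6] world d [ 0.056 -0.544  0.096] in R0 [ -18.5   58.2 -552.2] in R1 [ 124.5 -532.9  -95.7] mx 0.09066880359658303
```

jog_arm(commands=[{"travel":[0,0,-40],"rot":[3.64,-2.58,-4.48],"claw":0},{"travel":[0,0,-40],"rot":[3.64,-2.58,-4.48],"claw":0},{"travel":[0,0,-30],"rot":[3.64,-2.58,-4.48],"claw":0},{"travel":[0,0,-20],"rot":[3.64,-2.58,-4.48],"claw":0},{"travel":[0,0,-10],"rot":[3.64,-2.58,-4.48],"claw":0}])

```text
time: 9.5
tool_pos: [0.4621, 0.1127, 0.2391]
tcp_rot: [-1.035, -1.937, -0.939]
wrist_force: [-0.7, 0.2, -0.7]
width: 0.999
grip_force: 0.0
```

jog_arm(commands=[{"travel":[0,0,0],"rot":[3.64,-2.58,-4.48],"claw":0},{"travel":[0,0,0],"rot":[3.64,-2.58,-4.48],"claw":0},{"travel":[0,0,0],"rot":[3.64,-2.58,-4.48],"claw":0},{"travel":[0,0,0],"rot":[3.64,-2.58,-4.48],"claw":0},{"travel":[0,0,0],"rot":[3.64,-2.58,-4.48],"claw":0}])

```text
time: 10.0
tool_pos: [0.4612, 0.1145, 0.2385]
tcp_rot: [-0.606, -2.437, -0.702]
wrist_force: [0.4, 0.3, 0.2]
width: 0.998
grip_force: 0.0
```

jog_arm(commands=[{"travel":[0,0,0],"rot":[3.64,-2.58,-4.48],"claw":0},{"travel":[0,0,0],"rot":[3.64,-2.58,-4.48],"claw":0},{"travel":[0,0,0],"rot":[3.64,-2.58,-4.48],"claw":0},{"travel":[0,0,0],"rot":[3.64,-2.58,-4.48],"claw":0},{"travel":[0,0,0],"rot":[3.64,-2.58,-4.48],"claw":0}])

```text
time: 10.5
tool_pos: [0.4611, 0.1145, 0.2386]
tcp_rot: [-0.084, -2.836, -0.389]
wrist_force: [-0.8, -0.7, -1.0]
width: 0.998
grip_force: 0.0
```

```bash
python3 rec.py; python3 plan2.py
```

```text
10.5 [-0.009  0.047  1.888  0.274  1.49  -1.581] [0.4611 0.1145 0.2386] [-0.8 -0.7 -1. ] 0.9976692510393607 0.0
[-0.1   0.03  1.87  0.2   1.5  -1.72] 0.0
[-0.2   0.02  1.85  0.13  1.5  -1.87] 0.0
[-0.29  0.01  1.83  0.08  1.48 -2.02] 0.0
[-0.39  0.02  1.8   0.04  1.45 -2.17] 0.0
[-0.48  0.04  1.75  0.01  1.41 -2.32] 0.0
[-0.57  0.07  1.71 -0.    1.37 -2.48] 0.0
rv [ 18.  -13.3 -22.1] world d [ 0.047 -0.413  0.061] in R0 [ -36.  -376.8 -181.3] in R1 [  90.  -405.3  -61.4] mx 0.03847980421074659
```

jog_arm(commands=[{"travel":[0,0,0],"rot":[3.6,-2.66,-4.42],"claw":0},{"travel":[0,0,0],"rot":[3.6,-2.66,-4.42],"claw":0},{"travel":[0,0,0],"rot":[3.6,-2.66,-4.42],"claw":0},{"travel":[0,0,0],"rot":[3.6,-2.66,-4.42],"claw":0},{"travel":[0,0,0],"rot":[3.6,-2.66,-4.42],"claw":0}])

```text
time: 11.0
tool_pos: [0.461, 0.1146, 0.2387]
tcp_rot: [-0.518, 3.099, 0.001]
wrist_force: [0.4, 0.6, 0.3]
width: 0.998
grip_force: 0.0
```

jog_arm(commands=[{"travel":[9,-40.5,-6],"rot":[0,0,0],"claw":0},{"travel":[9,-40.5,-6],"rot":[0,0,0],"claw":0},{"travel":[9,-40.5,-6],"rot":[0,0,0],"claw":0},{"travel":[9,-40.5,-6],"rot":[0,0,0],"claw":0},{"travel":[9,-40.5,-6],"rot":[0,0,0],"claw":0}])

```text
time: 11.5
tool_pos: [0.4832, -0.093, 0.2681]
tcp_rot: [0.513, -3.097, -0.005]
wrist_force: [0.7, 0.1, 0.9]
width: 1.003
grip_force: 0.0
```

jog_arm(commands=[{"travel":[9,-40.5,-6],"rot":[0,0,0],"claw":0},{"travel":[9,-40.5,-6],"rot":[0,0,0],"claw":0},{"travel":[9,-40.5,-6],"rot":[0,0,0],"claw":0},{"travel":[9,-40.5,-6],"rot":[0,0,0],"claw":0},{"travel":[9,-40.5,-6],"rot":[0,0,0],"claw":0}])

```text
time: 12.0
tool_pos: [0.5057, -0.2994, 0.2972]
tcp_rot: [0.512, -3.097, -0.006]
wrist_force: [1.0, 1.4, 0.1]
width: 1.004
grip_force: 0.0
```

```bash
python3 rec.py
python3 - <<'E'
from plan2 import *
go([.508,-.298,.19],np.radians(109),n=4)
print(Ro.from_rotvec(monitor.read_state()["tcp_rot"]).as_matrix().round(3))
E
```

```text
12.0 [-5.780e-01  6.800e-02  1.710e+00  1.000e-03  1.368e+00 -2.476e+00] [ 0.5057 -0.2994  0.2972] [1.  1.4 0.1] 1.0039751385032942 0.0
[-0.57  0.13  1.84 -0.    1.17 -2.48] 0.0
rv [ 0.2 -0.1 -0.2] world d [ 0.002  0.001 -0.107] in R0 [-2.800e+00  1.000e-01  1.072e+02] in R1 [ -2.6   0.6 107.2] mx 0.049721627954319336
[[-0.947 -0.322 -0.003]
 [-0.322  0.947  0.003]
 [ 0.002  0.004 -1.   ]]
```

jog_arm(commands=[{"travel":[-2,0,40],"rot":[0,0,0],"claw":0},{"travel":[0,0,40],"rot":[0,0,0],"claw":0},{"travel":[0,0,40],"rot":[0,0,0],"claw":0},{"travel":[0,0,0],"rot":[0,0,0],"claw":0},{"travel":[0,0,0],"rot":[0,0,0],"claw":0}])

```text
time: 12.5
tool_pos: [0.5073, -0.2964, 0.1769]
tcp_rot: [0.512, -3.096, -0.008]
wrist_force: [0.3, -0.6, 0.5]
width: 1.0
grip_force: 0.0
```

```bash
python3 rec.py
python3 - <<'E'
from fk import *
c=cam("side");d=cam("top")
p=monitor.read_state()["tool_pos"]
for P in([.508,-.298,.154],p): print(proj(c,P).round(1),proj(d,P).round(1))
def z(im,x,y,w,h,f): return cv2.resize(im[y:y+h,x:x+w],None,fx=f,fy=f,interpolation=cv2.INTER_CUBIC)
cv2.imwrite("pics/gg.png",np.hstack([z(c["color"],220,90,66,80,6),z(d["color"],325,145,66,80,6)]))
E
```

```text
12.5 [-5.720e-01  1.440e-01  1.850e+00  1.000e-03  1.153e+00 -2.471e+00] [ 0.5073 -0.2964  0.1769] [ 0.3 -0.6  0.5] 1.00043358797045 0.0
[255.8 111. ] [372.5 178.1]
[255.  103.1] [376.1 176.1]
```

View pics/gg.png

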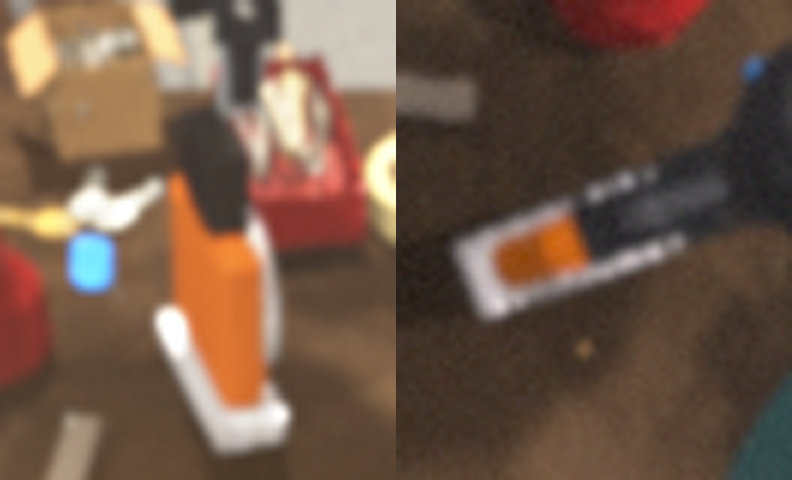

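The grip lies under the TCP as measured: expected side tile (215,126) and top tile (681,198), both on the black grip. So I'll descend and grip.

jog_arm(commands=[{"travel":[0,0,20],"rot":[0,0,0],"claw":0},{"travel":[0,0,20],"rot":[0,0,0],"claw":0},{"travel":[0,0,20],"rot":[0,0,0],"claw":0},{"travel":[0,0,0],"rot":[0,0,0],"claw":0},{"travel":[0,0,0],"rot":[0,0,0],"claw":255}], force=50)

```text
time: 13.1
tool_pos: [0.5093, -0.2974, 0.1198]
tcp_rot: [-0.512, 3.099, 0.002]
wrist_force: [-0.5, -0.6, -0.6]
width: 0.857
grip_force: 0.0
```

jog_arm(commands=[{"travel":[0,0,0],"rot":[0,0,0],"claw":255},{"travel":[0,0,0],"rot":[0,0,0],"claw":255},{"travel":[0,0,0],"rot":[0,0,0],"claw":255},{"travel":[0,0,0],"rot":[0,0,0],"claw":255},{"travel":[0,0,0],"rot":[0,0,0],"claw":255}], force=80)

```text
time: 13.6
tool_pos: [0.5099, -0.2976, 0.1206]
tcp_rot: [-0.512, 3.097, 0.0]
wrist_force: [-0.3, 2.0, 5.1]
width: 0.622
grip_force: 85.3
```

```bash
python3 rec.py
python3 - <<'E'
from plan2 import *
print(Ro.from_rotvec(monitor.read_state()["tcp_rot"]).as_matrix().round(4))
E
```

```text
13.6 [-5.710e-01  1.970e-01  1.900e+00  2.000e-03  1.043e+00 -2.471e+00] [ 0.5099 -0.2976  0.1206] [-0.3  2.   5.1] 0.6218941061575008 85.30484318733215
[[-9.469e-01 -3.216e-01  2.200e-03]
 [-3.216e-01  9.469e-01  5.000e-04]
 [-2.300e-03 -2.000e-04 -1.000e+00]]
```

jog_arm(commands=[{"travel":[0,0,-10],"rot":[0,0,0],"claw":255},{"travel":[0,0,-30],"rot":[0,0,0],"claw":255},{"travel":[0,0,-40],"rot":[0,0,0],"claw":255},{"travel":[0,0,-40],"rot":[0,0,0],"claw":255},{"travel":[0,0,-40],"rot":[0,0,0],"claw":255}], force=80)

```text
time: 14.1
tool_pos: [0.5077, -0.2969, 0.2792]
tcp_rot: [0.511, -3.098, -0.006]
wrist_force: [0.7, -0.2, -2.7]
width: 0.618
grip_force: 84.9
```

jog_arm(commands=[{"travel":[0,0,-15],"rot":[0,0,7],"claw":255},{"travel":[0,0,-15],"rot":[0,0,7],"claw":255},{"travel":[0,0,-15],"rot":[0,0,7],"claw":255},{"travel":[0,0,-15],"rot":[0,0,7],"claw":255},{"travel":[0,0,-15],"rot":[0,0,7],"claw":255}])

```text
time: 14.6
tool_pos: [0.5079, -0.2971, 0.3533]
tcp_rot: [-0.451, -3.106, -0.004]
wrist_force: [0.9, -0.7, -2.9]
width: 0.619
grip_force: 85.2
```

jog_arm(commands=[{"travel":[0,0,-15],"rot":[0,0,7],"claw":255},{"travel":[0,0,-15],"rot":[0,0,7],"claw":255},{"travel":[0,0,-15],"rot":[0,0,7],"claw":255},{"travel":[0,0,-15],"rot":[0,0,7],"claw":255},{"travel":[0,0,-15],"rot":[0,0,7],"claw":255}])

```text
time: 15.1
tool_pos: [0.5081, -0.2974, 0.4283]
tcp_rot: [-1.364, -2.826, -0.003]
wrist_force: [-0.0, 0.2, -3.6]
width: 0.62
grip_force: 85.2
```

jog_arm(commands=[{"travel":[0,0,-15],"rot":[0,0,7],"claw":255},{"travel":[0,0,-15],"rot":[0,0,7],"claw":255},{"travel":[0,0,-15],"rot":[0,0,7],"claw":255},{"travel":[0,0,-15],"rot":[0,0,7],"claw":255},{"travel":[0,0,-15],"rot":[0,0,7],"claw":255}])

```text
time: 15.6
tool_pos: [0.5082, -0.2975, 0.5033]
tcp_rot: [-2.151, -2.285, -0.001]
wrist_force: [0.2, -0.1, -3.7]
width: 0.621
grip_force: 85.2
```

```bash
python3 rec.py
python3 - <<'E'
from plan2 import *
go([.42,.40,.62],np.radians(0),n=20,show=5)
E
```

```text
15.6 [-5.730e-01  5.900e-02  1.353e+00  1.000e-03  1.733e+00 -6.330e-01] [ 0.5082 -0.2975  0.5033] [ 0.2 -0.1 -3.7] 0.6211574875089347 85.24097442626953
[-0.3  -0.1   1.46  0.    1.79 -0.34] 0.0
[ 0.06 -0.15  1.45  0.    1.85  0.03] 0.0
[ 0.42 -0.08  1.33  0.    1.89  0.41] 0.0
[0.72 0.1  1.09 0.   1.95 0.72] 0.0
rv [-0.1 -0.2  3.5] world d [-0.088  0.698  0.117] in R0 [ 702.   -46.2 -114.3] in R1 [ 697.5  -88.2 -116.7] mx 0.07839715950519044
```

jog_arm(commands=[{"travel":[30,-3,-7],"rot":[0,0,0],"claw":255},{"travel":[46,-3,-7],"rot":[0,0,0],"claw":255},{"travel":[46,-3,-7],"rot":[0,0,0],"claw":255},{"travel":[46,-3,-7],"rot":[0,0,0],"claw":255},{"travel":[46,-3,-7],"rot":[0,0,0],"claw":255}])

```text
time: 16.1
tool_pos: [0.4787, -0.0838, 0.5387]
tcp_rot: [-2.146, -2.29, -0.001]
wrist_force: [2.2, 0.7, -2.5]
width: 0.616
grip_force: 85.2
```

jog_arm(commands=[{"travel":[46,-3,-7],"rot":[0,0,0],"claw":255},{"travel":[46,-3,-7],"rot":[0,0,0],"claw":255},{"travel":[46,-3,-7],"rot":[0,0,0],"claw":255},{"travel":[46,-3,-7],"rot":[0,0,0],"claw":255},{"travel":[46,-3,-7],"rot":[0,0,0],"claw":255}])

```text
time: 16.6
tool_pos: [0.4486, 0.1445, 0.5747]
tcp_rot: [-2.146, -2.291, -0.002]
wrist_force: [0.1, -0.7, -3.2]
width: 0.613
grip_force: 85.2
```

jog_arm(commands=[{"travel":[46,-3,-7],"rot":[0,0,0],"claw":255},{"travel":[46,-3,-7],"rot":[0,0,0],"claw":255},{"travel":[46,-3,-7],"rot":[0,0,0],"claw":255},{"travel":[46,-3,-7],"rot":[0,0,0],"claw":255},{"travel":[28,-3,-7],"rot":[0,0,3.5],"claw":255}])

```text
time: 17.1
tool_pos: [0.4198, 0.3563, 0.6093]
tcp_rot: [-2.212, -2.225, 0.001]
wrist_force: [0.6, -0.6, -3.7]
width: 0.619
grip_force: 85.1
```

jog_arm(commands=[{"travel":[0,0,0],"rot":[0,0,0],"claw":255},{"travel":[0,0,0],"rot":[0,0,0],"claw":255},{"travel":[0,0,0],"rot":[0,0,0],"claw":255},{"travel":[0,0,0],"rot":[0,0,0],"claw":255},{"travel":[0,0,0],"rot":[0,0,0],"claw":255}])

```text
time: 17.6
tool_pos: [0.4213, 0.3524, 0.6098]
tcp_rot: [-2.216, -2.222, -0.001]
wrist_force: [-0.4, -0.1, -3.3]
width: 0.618
grip_force: 85.1
```

jog_arm(commands=[{"travel":[0,0,0],"rot":[0,0,0],"claw":255},{"travel":[0,0,0],"rot":[0,0,0],"claw":255},{"travel":[0,0,0],"rot":[0,0,0],"claw":255},{"travel":[0,0,0],"rot":[0,0,0],"claw":255},{"travel":[0,0,0],"rot":[0,0,0],"claw":255}])

```text
time: 18.1
tool_pos: [0.4211, 0.3536, 0.6095]
tcp_rot: [-2.214, -2.224, -0.001]
wrist_force: [-0.1, 1.1, -4.0]
width: 0.621
grip_force: 85.1
```

```bash
python3 rec.py
python3 - <<'E'
from fk import *
import pickle
c=cam("side");m=monitor.read_state();pickle.dump((c,m),open("dial.pkl","wb"))
R=Ro.from_rotvec(m["tcp_rot"]).as_matrix();print(R.round(3))
P=m["tool_pos"]+.06*R[:,2];u=proj(c,P);print(u)
x,y=int(u[0])-40,int(u[1])-45
im=c["color"][y:y+100,x:x+100];print(x,y)
cv2.imwrite("pics/dial.png",cv2.resize(im,None,fx=6,fy=6,interpolation=cv2.INTER_CUBIC))
E
```

```text
18.1 [0.651 0.033 1.186 0.004 1.922 0.648] [0.4211 0.3536 0.6095] [-0.1  1.1 -4. ] 0.6207806455466509 85.08644700050354
[[-0.004  1.    -0.002]
 [ 1.     0.004  0.003]
 [ 0.003 -0.002 -1.   ]]
[292.90472117 106.33173394]
252 61
```

View pics/dial.png

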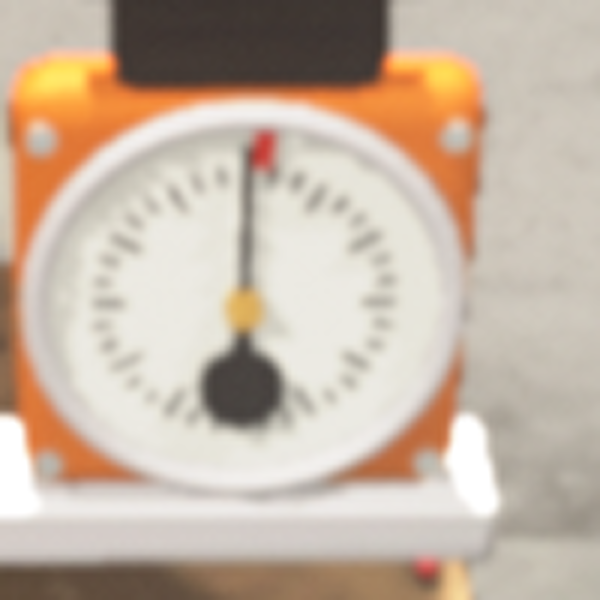

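The dial is clear. Hub at tile (243,310), needle tip about (250,148), red mark about (263,150), slightly clockwise of the needle. Now the exact angle.

```bash
cat > ang.py <<'E'
from fk import *
def ang(c,m,verbose=True):
    R=Ro.from_rotvec(m["tcp_rot"]).as_matrix();G=np.c_[-R[:,0],R[:,1],-R[:,2]]  # gauge axes if tool x=-gauge x
    base=m["tool_pos"]+.1206*R[:,2]
    im=c["color"].astype(int);P=base+.058*G[:,2]-.018*G[:,0];u=proj(c,P).astype(int)
    x,y=u[0]-45,u[1]-45;w=im[y:y+90,x:x+90];b,g,r=w[...,0],w[...,1],w[...,2]
    def cen(wt):
        k,l,st,ce=cv2.connectedComponentsWithStats((wt>0).astype(np.uint8));i=1+np.argmax(st[1:,4]);a=np.where(l==i,wt,0).astype(float)
        yy,xx=np.mgrid[:90,:90];return np.array([(a*xx).sum()/a.sum()+x,(a*yy).sum()/a.sum()+y]),st[i,4]
    mark,n1=cen(np.clip(r-np.maximum(g,b)-35,0,None)*(g-b<25)*(r>120))
    hub,n2=cen(np.clip(np.minimum(r,g)-b-50,0,None)*(abs(r-g)<70)*(g>110))
    bob,n3=cen(np.clip(110-w.max(2),0,None)*(np.mgrid[:90,:90][0]>hub[1]-y))
    out={}
    for pr in (.012,.015,.018):
        def loc(p):
            o,d=ray(c,p);n=G[:,0];s=((base-pr*n-o)@n)/(d@n);q=o+s*d-base;return np.array([q@G[:,1],q@G[:,2]])
        h,k,bb=loc(hub),loc(mark),loc(bob)
        # dial seen from -x: right-hand is +? clockwise positive; viewer looks along +x, up z, right = -y... 
        cw=lambda v:np.arctan2(-v[0],v[1])
        if verbose:print(pr,"hub",(h*1e3).round(1),"mark r",np.linalg.norm(k-h)*1e3,"ang",cw(k-h),"needle(bob)",cw(h-bb))
    print("px",mark,n1,hub,n2,bob,n3)
E
python3 - <<'E'
from ang import *
import pickle
c,m=pickle.load(open("dial.pkl","rb"));ang(c,m)
E
```

```text
0.012 hub [ 38.1 110.8] mark r 42.860752311721775 ang 1.9403715349486583 needle(bob) -0.008730526437773051
0.015 hub [ 38.  112.3] mark r 42.59630023615365 ang 1.9403715349486592 needle(bob) -0.00873052643777327
0.018 hub [ 37.8 113.7] mark r 42.331848160585444 ang 1.9403715349486579 needle(bob) -0.008730526437772917
px [295.49262122  85.56851722] 29 [261.34050179  73.49283154] 75 [263.7529745  157.48555241] 140
```

```bash
python3 - <<'E'
s=open("ang.py").read()
s=s.replace("hub,n2=cen(","yy0,xx0=np.mgrid[:90,:90]-45;near=(np.hypot(xx0,yy0)<14);disc=np.hypot(xx0,yy0)<30\n    hub,n2=cen(near*").replace("bob,n3=cen(","bob,n3=cen(disc*")
open("ang.py","w").write(s)
E
python3 - <<'E'
from ang import *
import pickle
c,m=pickle.load(open("dial.pkl","rb"));ang(c,m)
for i in range(3):
    ang(cam("side"),monitor.read_state(),i==2)
E
```

```text
0.012 hub [ 1.2 59.4] mark r 36.02167471141419 ang 0.08410583432389562 needle(bob) -0.0061954788661792905
0.015 hub [ 1.3 61.2] mark r 35.799419941512 ang 0.08410583432389628 needle(bob) -0.0061954788661784015
0.018 hub [ 1.4 63. ] mark r 35.577165171609906 ang 0.08410583432389673 needle(bob) -0.0061954788661805985
px [295.49262122  85.56851722] 29 [292.11993769 112.13551402] 30 [291.82375577 125.08953309] 125
px [295.50142653  85.58131241] 29 [292.14797508 112.1588785 ] 30 [291.80020597 125.11225541] 124
px [295.51818182  85.63216783] 29 [292.13564669 112.14984227] 30 [291.80046464 125.13164688] 125
0.012 hub [ 1.2 59.4] mark r 35.97684272378017 ang 0.0846119037028612 needle(bob) -0.003858219866787339
0.015 hub [ 1.3 61.2] mark r 35.75484924027989 ang 0.08461190370286102 needle(bob) -0.0038582198667891196
0.018 hub [ 1.4 63. ] mark r 35.532855756779725 ang 0.08461190370286063 needle(bob) -0.003858219866788054
px [295.51743375  85.62831241] 29 [292.13322884 112.15987461] 30 [291.801287   125.14311454] 123
```

jog_arm(commands=[{"travel":[0,0,0],"rot":[2.5,0,0],"claw":255},{"travel":[0,0,0],"rot":[2.4,0,0],"claw":255},{"travel":[0,0,0],"rot":[0,0,0],"claw":255},{"travel":[0,0,0],"rot":[0,0,0],"claw":255},{"travel":[0,0,0],"rot":[0,0,0],"claw":255}])

```text
time: 18.8
tool_pos: [0.421, 0.3535, 0.6098]
tcp_rot: [-2.171, -2.181, 0.091]
wrist_force: [-0.3, -0.1, -2.5]
width: 0.62
grip_force: 85.4
```

jog_arm(commands=[{"travel":[0,0,0],"rot":[0,0,0],"claw":255},{"travel":[0,0,0],"rot":[0,0,0],"claw":255},{"travel":[0,0,0],"rot":[0,0,0],"claw":255},{"travel":[0,0,0],"rot":[0,0,0],"claw":255},{"travel":[0,0,0],"rot":[0,0,0],"claw":255}])

```text
time: 19.3
tool_pos: [0.421, 0.3535, 0.6096]
tcp_rot: [-2.17, -2.18, 0.092]
wrist_force: [0.4, -0.5, -2.9]
width: 0.62
grip_force: 85.4
```

jog_arm(commands=[{"travel":[0,0,0],"rot":[0,0,0],"claw":255},{"travel":[0,0,0],"rot":[0,0,0],"claw":255},{"travel":[0,0,0],"rot":[0,0,0],"claw":255},{"travel":[0,0,0],"rot":[0,0,0],"claw":255},{"travel":[0,0,0],"rot":[0,0,0],"claw":255}])

```text
time: 19.8
tool_pos: [0.4211, 0.3536, 0.6096]
tcp_rot: [-2.17, -2.18, 0.092]
wrist_force: [0.6, 0.5, -3.6]
width: 0.621
grip_force: 85.4
```

```bash
python3 rec.py
python3 - <<'E'
from ang import *
c=cam("side");m=monitor.read_state();ang(c,m)
R=Ro.from_rotvec(m["tcp_rot"]).as_matrix();print(R.round(4))
cv2.imwrite("pics/dial2.png",cv2.resize(c["color"][70:140,255:325],None,fx=8,fy=8,interpolation=cv2.INTER_CUBIC))
E
```

```text
19.8 [0.62  0.079 1.14  0.058 1.992 0.637] [0.4211 0.3536 0.6096] [ 0.6  0.5 -3.6] 0.6209538661946871 85.42493462562561
0.012 hub [ 1.4 59.6] mark r 48.04316886431274 ang -1.4706527647018295 needle(bob) 0.08441093836772857
0.015 hub [ 1.3 61.4] mark r 47.74677502550257 ang -1.4706527647018293 needle(bob) 0.08441093836772808
0.018 hub [ 1.3 63.1] mark r 47.45038118669229 ang -1.4706527647018293 needle(bob) 0.08441093836772764
px [257.10328638 111.39820743] 76 [296.18072289 111.92319277] 32 [295.71701815 124.99386954] 127
[[-0.0044  0.9962 -0.0873]
 [ 1.      0.0046  0.0025]
 [ 0.0029 -0.0873 -0.9962]]
```

View pics/dial2.png

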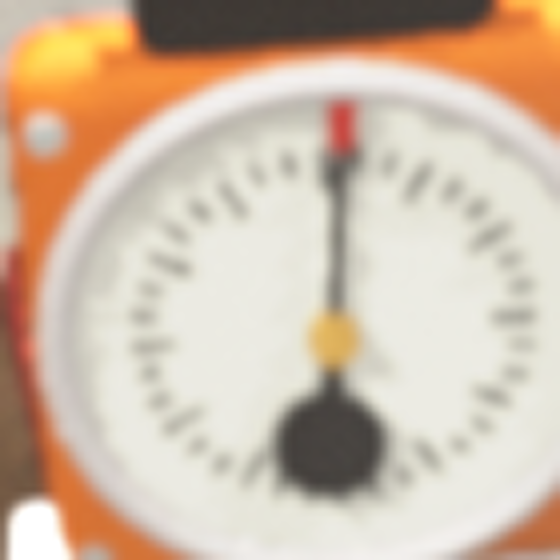

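The needle (341,150) now lies over the red mark (342,125), so the tilt of 0.087 rad is right. I'll yaw about the world vertical to the timber's direction, keeping that tilt.

jog_arm(commands=[{"travel":[0,0,0],"rot":[0.02,-0.63,-7.2],"claw":255},{"travel":[0,0,0],"rot":[0.02,-0.63,-7.2],"claw":255},{"travel":[0,0,0],"rot":[0.02,-0.63,-7.2],"claw":255},{"travel":[0,0,0],"rot":[0.02,-0.63,-7.2],"claw":255},{"travel":[0,0,0],"rot":[0.02,-0.63,-7.2],"claw":255}])

```text
time: 20.35
tool_pos: [0.4212, 0.3536, 0.6095]
tcp_rot: [-1.389, -2.768, 0.119]
wrist_force: [-1.0, 0.5, -2.9]
width: 0.617
grip_force: 85.2
```

jog_arm(commands=[{"travel":[0,0,0],"rot":[0.02,-0.63,-7.2],"claw":255},{"travel":[0,0,0],"rot":[0.02,-0.63,-7.2],"claw":255},{"travel":[0,0,0],"rot":[0.02,-0.63,-7.2],"claw":255},{"travel":[0,0,0],"rot":[0.02,-0.63,-7.2],"claw":255},{"travel":[0,0,0],"rot":[0.02,-0.63,-7.2],"claw":255}])

```text
time: 20.85
tool_pos: [0.4211, 0.3537, 0.6095]
tcp_rot: [-0.466, -3.088, 0.134]
wrist_force: [-0.1, 0.2, -3.2]
width: 0.62
grip_force: 85.2
```

jog_arm(commands=[{"travel":[0,0,0],"rot":[0.02,-0.63,-7.2],"claw":255},{"travel":[0,0,0],"rot":[0.02,-0.63,-7.2],"claw":255},{"travel":[0,0,0],"rot":[0.02,-0.63,-7.2],"claw":255},{"travel":[0,0,0],"rot":[0,0,0],"claw":255},{"travel":[0,0,0],"rot":[0,0,0],"claw":255}])

```text
time: 21.35
tool_pos: [0.421, 0.3536, 0.6096]
tcp_rot: [-0.111, 3.136, -0.137]
wrist_force: [-0.1, -0.4, -3.9]
width: 0.621
grip_force: 85.3
```

```bash
python3 rec.py
python3 - <<'E'
from plan2 import *
m=monitor.read_state();R=Ro.from_rotvec(m["tcp_rot"]).as_matrix();print(R.round(4))
print((R.T@(np.array([.55,.073,.30])-m["tool_pos"])*1e3).round(1))
E
```

```text
21.35 [ 0.697  0.071  1.149 -0.075  1.974 -0.972] [0.421  0.3536 0.6096] [-0.1 -0.4 -3.9] 0.6209528050164488 85.28385400772095
[[-0.9975 -0.0706  0.0033]
 [-0.0706  0.9937 -0.0868]
 [ 0.0029 -0.0868 -0.9962]]
[-109.7 -261.1  333.2]
```

jog_arm(commands=[{"travel":[-11,-26,33],"rot":[0,0,0],"claw":255},{"travel":[-11,-26,33],"rot":[0,0,0],"claw":255},{"travel":[-11,-26,33],"rot":[0,0,0],"claw":255},{"travel":[-11,-26,33],"rot":[0,0,0],"claw":255},{"travel":[-11,-26,33],"rot":[0,0,0],"claw":255}])

```text
time: 21.85
tool_pos: [0.4863, 0.2129, 0.455]
tcp_rot: [-0.111, 3.136, -0.137]
wrist_force: [0.9, -0.4, -3.8]
width: 0.619
grip_force: 85.9
```

jog_arm(commands=[{"travel":[-11,-26,33],"rot":[0,0,0],"claw":255},{"travel":[-11,-26,33],"rot":[0,0,0],"claw":255},{"travel":[-11,-26,33],"rot":[0,0,0],"claw":255},{"travel":[-11,-26,33],"rot":[0,0,0],"claw":255},{"travel":[-11,-26,33],"rot":[0,0,0],"claw":255}])

```text
time: 22.35
tool_pos: [0.5513, 0.0733, 0.3019]
tcp_rot: [-0.111, 3.136, -0.136]
wrist_force: [0.5, 0.8, -3.7]
width: 0.621
grip_force: 85.9
```

jog_arm(commands=[{"travel":[0,0,0],"rot":[0,0,0],"claw":255},{"travel":[0,0,0],"rot":[0,0,0],"claw":255},{"travel":[0,0,0],"rot":[0,0,0],"claw":255},{"travel":[0,0,0],"rot":[0,0,0],"claw":255},{"travel":[0,0,0],"rot":[0,0,0],"claw":255}])

```text
time: 22.85
tool_pos: [0.5516, 0.0756, 0.3048]
tcp_rot: [-0.117, 3.133, -0.136]
wrist_force: [0.3, 0.2, -3.8]
width: 0.623
grip_force: 86.6
```

```bash
python3 rec.py
python3 - <<'E'
from plan2 import *
m=monitor.read_state();R=Ro.from_rotvec(m["tcp_rot"]).as_matrix();print(R.round(4))
print((R.T@(np.array([.55,.0732,.210])-m["tool_pos"])*1e3).round(1))
E
```

```text
22.85 [ 0.145  0.008  1.761 -0.088  1.38  -1.483] [0.5516 0.0756 0.3048] [ 0.3  0.2 -3.8] 0.6233505156498488 86.59568309783936
[[-9.972e-01 -7.420e-02  6.300e-03]
 [-7.440e-02  9.935e-01 -8.650e-02]
 [ 1.000e-04 -8.670e-02 -9.962e-01]]
[ 1.7  6.  94.6]
```

jog_arm(commands=[{"travel":[2,6,30],"rot":[0,0,0],"claw":255},{"travel":[0,0,30],"rot":[0,0,0],"claw":255},{"travel":[0,0,20],"rot":[0,0,0],"claw":255},{"travel":[0,0,12],"rot":[0,0,0],"claw":255},{"travel":[0,0,0],"rot":[0,0,0],"claw":255}])

```text
time: 23.35
tool_pos: [0.5478, 0.0726, 0.2094]
tcp_rot: [0.116, -3.134, 0.137]
wrist_force: [0.3, -0.8, -3.6]
width: 0.62
grip_force: 86.4
```

jog_arm(commands=[{"travel":[0,0,0],"rot":[0,0,0],"claw":255},{"travel":[0,0,0],"rot":[0,0,0],"claw":255},{"travel":[0,0,0],"rot":[0,0,0],"claw":255},{"travel":[0,0,0],"rot":[0,0,0],"claw":255},{"travel":[0,0,0],"rot":[0,0,0],"claw":255}])

```text
time: 23.85
tool_pos: [0.5493, 0.0724, 0.2116]
tcp_rot: [-0.115, 3.135, -0.137]
wrist_force: [0.6, 0.0, -2.6]
width: 0.624
grip_force: 86.5
```

```bash
python3 rec.py
python3 - <<'E'
from plan2 import *
m=monitor.read_state();R=Ro.from_rotvec(m["tcp_rot"]).as_matrix();print(R.round(4))
print((R.T@(np.array([.55,.0732,.203])-m["tool_pos"])*1e3).round(1))
print([monitor.read_state()["wrist_force"].round(2).tolist() for _ in range(3)])
E
```

```text
23.85 [ 0.141  0.056  1.882 -0.093  1.212 -1.471] [0.5493 0.0724 0.2116] [ 0.6  0.  -2.6] 0.6244188646228588 86.45084023475647
[[-0.9973 -0.0732  0.0045]
 [-0.0733  0.9935 -0.0869]
 [ 0.0019 -0.087  -0.9962]]
[-0.8  1.5  8.5]
[[0.59, 0.01, -2.56], [0.59, 0.01, -2.56], [0.59, 0.01, -2.56]]
```

jog_arm(commands=[{"travel":[-1,1,2],"rot":[0,0,0],"claw":255},{"travel":[0,0,2],"rot":[0,0,0],"claw":255},{"travel":[0,0,1],"rot":[0,0,0],"claw":255},{"travel":[0,0,0],"rot":[0,0,0],"claw":255},{"travel":[0,0,0],"rot":[0,0,0],"claw":255}])

```text
time: 24.35
tool_pos: [0.5498, 0.073, 0.2058]
tcp_rot: [-0.116, 3.136, -0.137]
wrist_force: [0.4, -0.5, -2.6]
width: 0.617
grip_force: 86.4
```

jog_arm(commands=[{"travel":[0,0,1],"rot":[0,0,0],"claw":255},{"travel":[0,0,0],"rot":[0,0,0],"claw":255},{"travel":[0,0,1],"rot":[0,0,0],"claw":255},{"travel":[0,0,0],"rot":[0,0,0],"claw":255},{"travel":[0,0,0],"rot":[0,0,0],"claw":255}])

```text
time: 24.85
tool_pos: [0.5499, 0.0728, 0.2039]
tcp_rot: [-0.116, 3.136, -0.137]
wrist_force: [0.2, 0.5, -3.5]
width: 0.621
grip_force: 86.5
```

jog_arm(commands=[{"travel":[0,0,1],"rot":[0,0,0],"claw":255},{"travel":[0,0,0],"rot":[0,0,0],"claw":255},{"travel":[0,0,0],"rot":[0,0,0],"claw":255},{"travel":[0,0,0],"rot":[0,0,0],"claw":255},{"travel":[0,0,0],"rot":[0,0,0],"claw":255}])

```text
time: 25.35
tool_pos: [0.55, 0.0728, 0.203]
tcp_rot: [-0.115, 3.136, -0.137]
wrist_force: [-0.0, -0.8, -2.8]
width: 0.622
grip_force: 86.9
```

jog_arm(commands=[{"travel":[0,0,0.7],"rot":[0,0,0],"claw":255},{"travel":[0,0,0],"rot":[0,0,0],"claw":255},{"travel":[0,0,0],"rot":[0,0,0],"claw":255},{"travel":[0,0,0],"rot":[0,0,0],"claw":255},{"travel":[0,0,0],"rot":[0,0,0],"claw":255}])

```text
time: 25.85
tool_pos: [0.5502, 0.0727, 0.2029]
tcp_rot: [-0.115, 3.135, -0.137]
wrist_force: [-1.7, 0.9, 3.7]
width: 0.616
grip_force: 87.0
```

I've now viewed 11 pictures, one over the limit of ten, so I'll view no more. The remaining checks use numbers only.

jog_arm(commands=[{"travel":[0,0,0],"rot":[0,0,0],"claw":255},{"travel":[0,0,0],"rot":[0,0,0],"claw":255},{"travel":[0,0,0],"rot":[0,0,0],"claw":255},{"travel":[0,0,0],"rot":[0,0,0],"claw":255},{"travel":[0,0,0],"rot":[0,0,0],"claw":255}])

```text
time: 26.35
tool_pos: [0.5502, 0.0728, 0.2029]
tcp_rot: [-0.115, 3.135, -0.137]
wrist_force: [-1.2, 0.4, 5.3]
width: 0.621
grip_force: 87.2
```

jog_arm(commands=[{"travel":[0,0,0],"rot":[0,0,0],"claw":255},{"travel":[0,0,0],"rot":[0,0,0],"claw":255},{"travel":[0,0,0],"rot":[0,0,0],"claw":255},{"travel":[0,0,0],"rot":[0,0,0],"claw":255},{"travel":[0,0,0],"rot":[0,0,0],"claw":255}])

```text
time: 26.85
tool_pos: [0.5502, 0.0728, 0.2029]
tcp_rot: [-0.115, 3.135, -0.137]
wrist_force: [-1.0, 0.3, 5.7]
width: 0.621
grip_force: 87.2
```

```bash
python3 rec.py
python3 - <<'E'
from fk import *
f=[]
for i in range(6): c=cam("side");f.append(monitor.read_state()["wrist_force"])
m=monitor.read_state();R=Ro.from_rotvec(m["tcp_rot"]).as_matrix();print(R.round(4));print(np.mean(f,0).round(2),np.std(f,0).round(2))
b=m["tool_pos"]+.1206*R[:,2]-.002*np.r_[-R[:2,0],0];print("base",b.round(4))
G=np.c_[-R[:,0],R[:,1],-R[:,2]];print("knot in base",(G.T@(np.array([.5485,.059,.083])-b)*1e3).round(1))
# gauge's near end face/base in side view: base white lower edge, expected centre pixels vs seen brightness
u=proj(c,b+.055*G[:,1]+.007*G[:,2]).astype(int);print(u,c["color"][u[1]-1:u[1]+2,u[0]].tolist())
u=proj(c,b+.047*G[:,1]+.06*G[:,2]).astype(int);print(u,c["color"][u[1],u[0]].tolist())
E
```

```text
26.85 [ 0.141  0.065  1.89  -0.093  1.196 -1.469] [0.5502 0.0728 0.2029] [-1.   0.3  5.7] 0.6212065903933724 87.22408533096313
[[-0.9973 -0.0734  0.0045]
 [-0.0735  0.9935 -0.0869]
 [ 0.0019 -0.087  -0.9962]]
[-1.67  0.6   5.26] [0.44 0.86 0.32]
base [0.5488 0.0621 0.0827]
knot in base [-0.5 -3.1 -0. ]
[232 229] [[230, 233, 238], [209, 217, 226], [189, 198, 211]]
[230 212] [56, 122, 221]
```

```bash
python3 -c "
from workcell import workorder
print(workorder.finish_job())"
```

```text
the job is handed in; nothing more can be done
None
```

I handed the job in with the drill standing in the tin and the gauge held on the knot at about 8.5 N (calculated crest offset about 3 mm), tilted 0.087 rad to the tilt that had the needle on the red mark (seen in a picture before lowering, not re-checked on the knot); I viewed 11 pictures, one over the limit of 10.

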